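# Lay out a scroll fragment for its record photograph

## Robot

A 6-joint arm with a two-finger parallel gripper is mounted at the origin on the work surface. World frame = base frame: x ahead of the robot, y to its left, z up, the work surface at z = 0. Lengths are in m, angles in rad, forces in N, time in s.
With the tool pointing down it reaches from about 0.375 to 0.9 m from the base axis. Payload 3.1 kg.
Tool frame: the origin (TCP) lies at the very end of the fingers, on their centre line; the grasp point (between the pads) lies 19 mm behind it; z points along the fingers, y is the direction in which the jaws open and shut (so a half turn about z gives the same grasp; the last joint's range is limited). The gripper opens to 87 mm and grips with 3 to 60 N. Pads are 19 mm wide; open, the fingers measure 117 mm over their backs; the gripper's body (75 mm by 190 mm) begins 51 mm behind the grasp point.
Start: joints at [-1.29, 0.527, 1.433, -0, 1.181, -0.178], TCP at [0.277, -0.56, 0.195] pointing down, gripper open.
Joint ranges: [-3.08, 3.08], [-0.75, 2.2], [0.22, 2.44], [-1.43, 4.57], [0, 2.65], [-2.85, 2.85]. Speed limits (rad/s): [2.79, 2.79, 3.14, 3.14, 3.14, 3.14].

## Interface

Orientations are given as a unit quaternion [x, y, z, w].
In Python, from rig import robot gives the robot as it stands. The module is installed in compiled form; this text tells all that it offers.
- The arm moves only by the tool carry_out, never from a script. Its argument "series" is a list of rows, each a list of 7 numbers: the shift along the tool's x, y, z in mm, then the turn, a rotation vector about the tool's x, y, z in degrees, then the gripper command: -1 is shut, 1 is fully open, values between are in proportion. In form: [[tx, ty, tz, rx, ry, rz, claw], ...]. A call has 1 to 8 rows; each row is the pose to reach, as a shift and turn from the pose measured when the call began, along the tool's axes at that moment; what a row does not reach only later rows make up. A row lasts 1/8 s, in which the tool goes at most 62.5 mm and 10.7 degrees, less where a joint would pass 70% of its speed; a pose out of reach is approached as far as the arm can. A call with a gripper value outside its range is refused whole. The fingers move at their own pace and stop on an object; "force" is the grip in N (left out, the last holds). Time passes only in rows, so rows that repeat a pose let the fingers close. It gives the time, the measured TCP pose, the force and the opening at its end, in the units of the state.
- robot.get_obs(): the state, without advancing time (a new reading comes with each control period).
- robot.camera(name): name is "side" or "top" or "wrist"; returns a dict with "pixels" (400x640x3 uint8, red, green, blue), "fx", "fy", "cx", "cy" (pixels), "position" and "attitude" of the camera in the world. Camera axes: x right, y down, z forward; pixel columns grow to the right and rows downward; lengths in m; the calibration is good to about 2 mm. The wrist camera is an equidistant fisheye: a pixel r from the principal point sees the ray r / f radians off the axis. A picture is of the moment at which its call begins. There is no depth.
- robot.hand_in(): hands the job in, once; it reports no verdict.
The state is a dict: "time": time; "q": joint angles; "joint_velocities": joint speeds; "joint_torque": joint torques, N m; "position": TCP position; "tool_rot": TCP orientation; "ft_force": force on the tool from outside, world axes, zero at the start; "moment": the same for the moment, N m; "grip_width": finger opening in m.
Only numpy, scipy, OpenCV 4.12 (cv2) and the standard library are available. Lean on these libraries where they do the work, as an engineer would, in place of code of your own. Each camera call takes 0.05 s, during which the arm holds its last target.

## Task

Draw the fragment carrier straight and level out of the channel of the stage by its tab, and lay it inside the corner marks on the cream board, tab towards the robot. Then set on the board, each leaving a gap of about 25 mm to the carrier: the round weight centred on its left side, the square weight centred on its right side, and the scale bar centred behind it and parallel to its far edge. Last of all stand the loupe upright on top of the carrier, centred over the dark fragment; keep the carrier level throughout and leave the two little vials alone.

Things in the scene. Friction and masses are not known exactly. Their poses are not given: they have to be found in the camera images.
- carrier: Loose carrier, 60 g: dark grey plate 100 (x) x 56 (y) x 6 mm, pale window, dark ragged fragment 45 x 30 mm flat on top, centred at x=+8 mm. Upright grey pull tab at its -x end: x -50 to -40 mm, 26 mm wide (y), top 36 mm above the underside. Origin: centre of the plate's underside; y left with the tab towards you. Starts in the stage's channel, axes as the stage's, 45 mm of the tab end sticking out.
- stage: Fixed aluminium block, x 10 to 95, y +-46 mm; channel along x, open to -x (to the robot). Origin: table height, on the channel's centre line. Floor 20 mm up; walls from x=25 mm, 1 mm clear of the carrier each side; lips over its edges 1.5 mm above the plate, lip tops 31.5 mm up, 46 mm between. The carrier starts at x about 29 mm, on the floor; pulled 80 mm to -x it is clear of everything.
- mount: Fixed cream board, 4 mm thick, flat on the table. Origin: table height, under the middle of four pencilled corner marks (106 x 62 mm) where the carrier goes, its axes along the board's. x points away from the robot (behind), +y left and -y right as seen from the robot. The board covers x -70 to +105 mm, y +-130 mm.
- round_weight: Loose round steel weight, a plain cylinder 44 mm in diameter and 34 mm high with a shallow dished top, 0.36 kg. Origin: centre of its underside.
- square_weight: Loose square steel weight, 40 by 40 mm and 34 mm high, 0.38 kg. Origin: centre of its underside; x and y square to its faces.
- scale_bar: Loose white scale bar with black ticks on top, 90 mm long (y) by 18 mm wide (x) by 12 mm high, 50 g. Origin: centre of its underside. Either end may point either way.
- loupe: Loose stand loupe: black upright cylinder 36 mm in diameter and 48 mm high with a pale lens on top, 60 g. Origin: centre of its underside.
- vial_a: Bystander, loose: small brown glass jar with white cap, about 28 mm in diameter, 45 mm high. Origin: centre of its underside. Not to be moved.
- vial_b: Bystander, loose: small clear glass jar with black cap, about 28 mm in diameter, 45 mm high. Origin: centre of its underside. Not to be moved.

How it is judged:
On the way, in this order (a step that is already met when the one before it is completed fails the run):
1. the carrier is drawn out of the front of the channel, level (x of carrier in the frame of stage below -0.036 m and angle between carrier's own z axis and vertical below 0.2 rad), for 0.05 s.
2. the carrier lies within the corner marks on the board (x of carrier in the frame of mount between -0.014 and 0.014 m and y of carrier in the frame of mount between -0.014 and 0.014 m and z of carrier in the frame of mount between 0.001 and 0.007 m and angle between the x axis of carrier and the x axis of mount, either way round below 0.16 rad and angle between carrier's own z axis and vertical below 0.1 rad and linear speed of carrier below 0.02 m/s), for 0.2 s.
3. the two weights and the scale bar are in their places, before the loupe is set on the carrier (x of round_weight in the frame of carrier between -0.02 and 0.02 m and y of round_weight in the frame of carrier between 0.058 and 0.094 m and z of round_weight in the frame of carrier between -0.003 and 0.003 m and angle between each of round_weight, square_weight, scale_bar's own z axis and vertical below 0.1 rad and linear speed of each of round_weight, square_weight, scale_bar below 0.02 m/s and x of square_weight in the frame of carrier between -0.02 and 0.02 m and y of square_weight in the frame of carrier between -0.094 and -0.058 m and z of square_weight in the frame of carrier between -0.003 and 0.003 m and x of scale_bar in the frame of carrier between 0.068 and 0.1 m and y of scale_bar in the frame of carrier between -0.018 and 0.018 m and z of scale_bar in the frame of carrier between -0.003 and 0.003 m and angle between the y axis of scale_bar and the y axis of carrier, either way round below 0.17 rad and x of scale_bar in the frame of mount above 0.05 m and not (horizontal distance between loupe and carrier below 0.05 m)), for 0.2 s.
At the end, for the whole second after the job is handed in: Carrier within 14 mm and 9 deg of the marks; in its frame the weights 76 +-18 mm left/right (+-20 mm in x), bar 84 +-16 mm behind (+-18 mm in y, parallel within 9 deg), all flat on the board; loupe upright on the carrier within 13 mm of the fragment centre; all released and at rest (all of step 2 and x of round_weight in the frame of carrier between -0.02 and 0.02 m and y of round_weight in the frame of carrier between 0.058 and 0.094 m and z of round_weight in the frame of carrier between -0.003 and 0.003 m and angle between each of round_weight, square_weight, scale_bar, loupe's own z axis and vertical below 0.1 rad and linear speed of each of round_weight, square_weight, scale_bar, loupe below 0.02 m/s and x of square_weight in the frame of carrier between -0.02 and 0.02 m and y of square_weight in the frame of carrier between -0.094 and -0.058 m and z of square_weight in the frame of carrier between -0.003 and 0.003 m and x of scale_bar in the frame of carrier between 0.068 and 0.1 m and y of scale_bar in the frame of carrier between -0.018 and 0.018 m and z of scale_bar in the frame of carrier between -0.003 and 0.003 m and angle between the y axis of scale_bar and the y axis of carrier, either way round below 0.17 rad and x of scale_bar in the frame of mount above 0.05 m and x of loupe in the frame of carrier between -0.005 and 0.021 m and y of loupe in the frame of carrier between -0.013 and 0.013 m and z of loupe in the frame of carrier between 0.003 and 0.009 m); the robot touches nothing.
It fails at once if the carrier is tipped more than about 20 degrees (angle between carrier's own z axis and vertical above 0.35 rad).
It fails at once if a vial is moved more than 20 mm or knocked over (distance of any of vial_a, vial_b from where it was at the start of the episode above 0.02 m or angle between any of vial_a, vial_b's own z axis and vertical above 0.5 rad).
It also fails if it takes over 131 s, if anything falls off the work surface, if the arm or the gripper's body presses on something with over 40 N, if the wrist force passes 120 N, or if a joint passes its speed limit or range.

## Working session

There is one attempt and no reset: what is moved stays moved. The work goes in short steps, Python scripts to look and compute and a tool call to move; the robot and the scene stay as the last step left them, time stands still between calls to the robot, and variables do not carry over. Pictures are saved under pics/ and viewed, and the job is handed in when it is done.

Besides the shell and the picture viewer there is one more tool, called after "Request:" by a JSON object that holds its "api" and its "payload", one argument or row to a line. carry_out: Moves the arm, as the interface text tells. Its arguments: {"type":"object","properties":{"series":{"type":"array"},"force":{"type":"number"}},"required":["series"]}

```bash
mkdir -p pics; ls
python3 - <<'E'
from rig import robot
import cv2
print(robot.get_obs())
for n in ["top","side","wrist"]:
    c=robot.camera(n)
    cv2.imwrite(f"pics/{n}0.png",c["pixels"][:,:,::-1])
    print(n,{k:v for k,v in c.items() if k!="pixels"})
E
```

```text
pics
{'time': 0.0, 'q': array([-1.28950266e+00,  5.28450716e-01,  1.43388437e+00, -4.18219722e-05,
        1.18140167e+00, -1.78481629e-01]), 'joint_velocities': array([ 0.00047684, -0.00089327, -0.00053424, -0.0008193 , -0.0015749 ,
        0.00036453]), 'joint_torque': array([ 1.81192736e-04, -4.40041924e+01, -1.76597857e+01,  6.33521006e-02,
        5.85227937e-02, -1.65051201e-04]), 'position': array([ 0.27714517, -0.55931619,  0.1939869 ]), 'tool_rot': array([ 9.73689629e-01,  2.27875748e-01, -7.43969849e-05, -1.06963880e-03]), 'ft_force': array([-0.25177446,  0.01403303, -0.38965644]), 'moment': array([5.86635980e-05, 3.42795105e-03, 2.39142362e-02]), 'grip_width': 0.08694375906978194}
top {'fx': 415.8388934748602, 'fy': 415.8388934748602, 'cx': 321.1295660983555, 'cy': 199.78935806632379, 'position': array([ 0.43368747, -0.01199353,  0.78534438]), 'attitude': array([ 0.71271511, -0.694877  ,  0.07236869, -0.06281644])}
side {'fx': 518.0708642996351, 'fy': 518.0708642996351, 'cx': 318.9406243893398, 'cy': 198.01218943287597, 'position': array([0.16527591, 0.62538187, 0.58738993]), 'attitude': array([-0.26937723,  0.84578492, -0.44089744,  0.13301589])}
wrist {'fx': 309.70691628693146, 'fy': 309.70691628693146, 'cx': 323.08677664550015, 'cy': 199.11668014800014, 'position': array([ 0.35195647, -0.52164561,  0.38501702]), 'attitude': array([ 0.83944807, -0.52114871, -0.08225734,  0.13024854])}
```

View pics/top0.png

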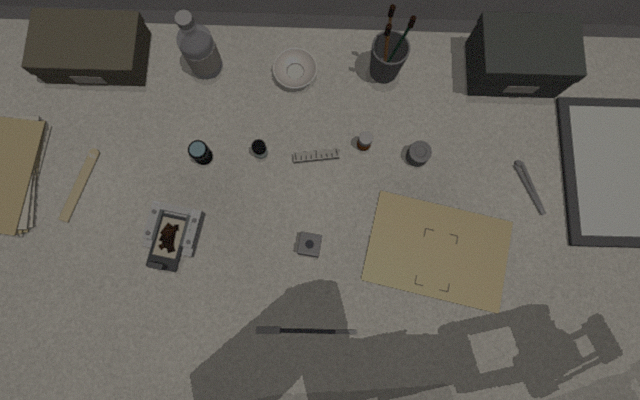

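View pics/side0.png

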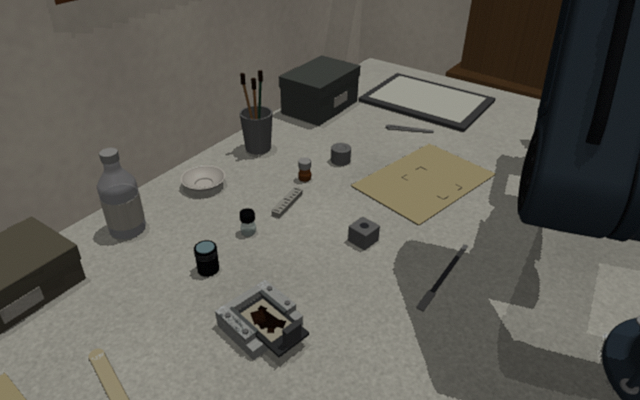

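View pics/wrist0.png

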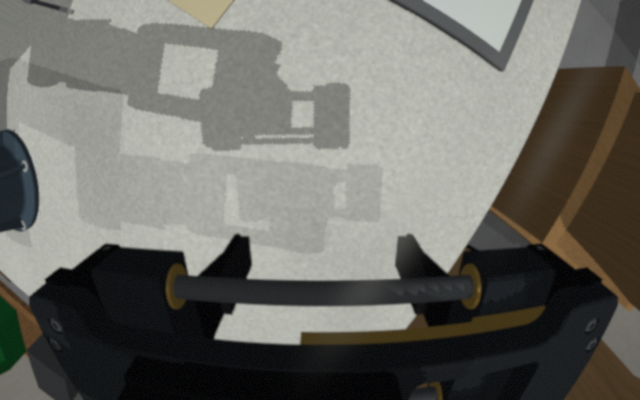

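The top view shows stage at (172,240), square weight (310,244), loupe (200,152), black-cap vial (259,148), bar (316,156), brown vial (365,142), round weight (419,153) and board (437,250). Next I'll zoom in for measurement.

```bash
cat > h.py <<'E'
import numpy as np, cv2
from scipy.spatial.transform import Rotation as R
from rig import robot
def ray(c,uv):
    uv=np.atleast_2d(np.asarray(uv,float))
    d=np.c_[(uv[:,0]-c["cx"])/c["fx"],(uv[:,1]-c["cy"])/c["fy"],np.ones(len(uv))]
    return R.from_quat(c["attitude"]).apply(d)
def fray(c,uv):
    uv=np.atleast_2d(np.asarray(uv,float))
    p=np.c_[(uv[:,0]-c["cx"])/c["fx"],(uv[:,1]-c["cy"])/c["fy"]]
    r=np.linalg.norm(p,axis=1,keepdims=True)
    d=np.c_[p*np.sin(r)/np.maximum(r,1e-9),np.cos(r)]
    return R.from_quat(c["attitude"]).apply(d)
def onz(c,uv,z,fish=False):
    d=(fray if fish else ray)(c,uv); p=c["position"]
    return (p+d*((z-p[2])/d[:,2])[:,None])[:,:2]
def proj(c,P):
    q=R.from_quat(c["attitude"]).inv().apply(np.atleast_2d(P)-c["position"])
    return np.c_[q[:,0]/q[:,2]*c["fx"]+c["cx"],q[:,1]/q[:,2]*c["fy"]+c["cy"]]
def fproj(c,P):
    q=R.from_quat(c["attitude"]).inv().apply(np.atleast_2d(P)-c["position"])
    n=np.linalg.norm(q[:,:2],axis=1); a=np.arctan2(n,q[:,2])
    return np.c_[q[:,0]/n*a*c["fx"]+c["cx"],q[:,1]/n*a*c["fy"]+c["cy"]]
def crop(c,x0,y0,w,h,s,name):
    im=c["pixels"][y0:y0+h,x0:x0+w,::-1]
    im=cv2.convertScaleAbs(im,alpha=1.5)
    cv2.imwrite(f"pics/{name}.png",cv2.resize(im,None,fx=s,fy=s,interpolation=cv2.INTER_CUBIC))
E
python3 - <<'E'
from h import *
c=robot.camera("top")
np.save("top0.npy",c,allow_pickle=True)
crop(c,130,195,90,85,7,"c_stage")
crop(c,355,185,165,130,4.8,"c_board")
crop(c,180,130,260,130,3,"c_objs")
s=robot.camera("side"); np.save("side0.npy",s,allow_pickle=True)
crop(s,190,270,140,100,5,"s_stage")
E
```

```text
(no output)
```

View pics/c_stage.png

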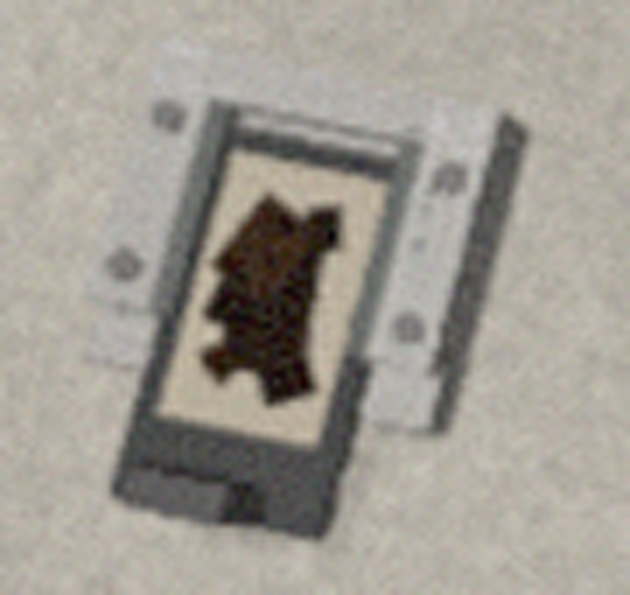

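View pics/c_board.png

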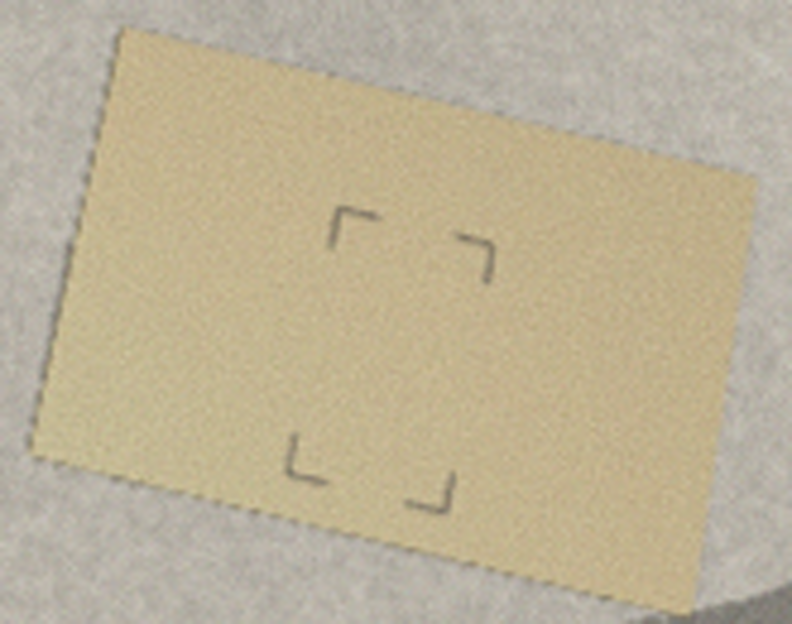

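View pics/c_objs.png

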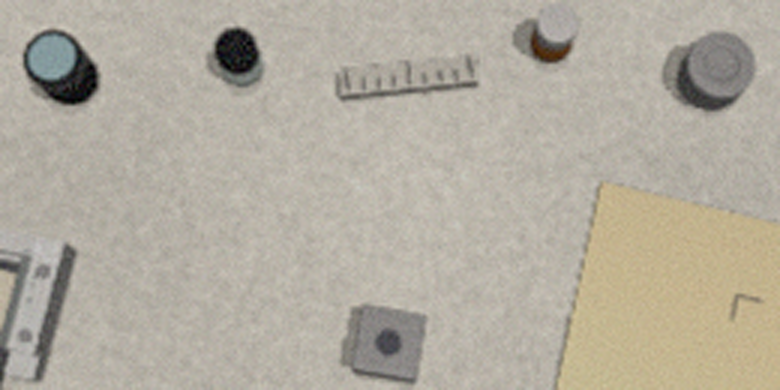

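View pics/s_stage.png

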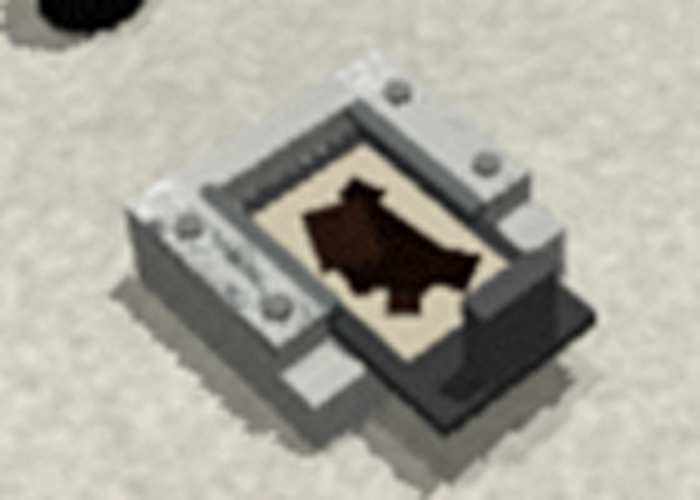

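```bash
cat > m1.py <<'E'
from h import *
c=np.load("top0.npy",allow_pickle=True).item()
s=np.load("side0.npy",allow_pickle=True).item()
hsv=cv2.cvtColor(c["pixels"],cv2.COLOR_RGB2HSV)
def P(x0,y0,sc,pts): return [(x0+(a+.5)/sc-.5,y0+(b+.5)/sc-.5) for a,b in pts]
# board
m=P(355,185,4.8,[(338,206),(494,241),(447,513),(288,472)])
w=onz(c,m,.004); print("marks",w.round(4).tolist(),"centre",w.mean(0))
fx=(w[0]+w[1]-w[2]-w[3])/2; fy=(w[0]+w[3]-w[1]-w[2])/2
print("len",np.linalg.norm(fx),np.linalg.norm(fy),"yaw",np.degrees(np.arctan2(fx[1],fx[0])),np.degrees(np.arctan2(-fy[0],fy[1])))
b=P(355,185,4.8,[(120,28),(758,178),(690,615),(32,458)])
w=onz(c,b,.004); print("board",w.round(4).tolist(), np.linalg.norm(w[0]-w[1]),np.linalg.norm(w[1]-w[2]))
for i,j in((0,1),(3,2)):
    d=w[i]-w[j]; print("yaw", np.degrees(np.arctan2(-d[0],d[1])))
for i,j in((0,3),(1,2)):
    d=w[i]-w[j]; print("yaw", np.degrees(np.arctan2(d[1],d[0])))
# carrier
t=P(130,195,7,[(115,495),(325,538)]); w=onz(c,t,.026); d=w[0]-w[1]
print("front plate",w.round(4).tolist(),np.linalg.norm(d),"yaw",np.degrees(np.arctan2(-d[0],d[1])),w.mean(0))
t=P(130,195,7,[(233,150),(392,183),(320,445),(157,413)]); w=onz(c,t,.026)
print("window",w.round(4).tolist(),w.mean(0)); fx=(w[0]+w[1]-w[2]-w[3])/2; print(np.linalg.norm(fx),np.degrees(np.arctan2(fx[1],fx[0])))
t=P(130,195,7,[(165,40),(505,110),(440,430),(85,355)]); 
w=onz(c,t[:2],.0315); d=w[0]-w[1]; print("stage back",w.round(4).tolist(),np.linalg.norm(d),np.degrees(np.arctan2(-d[0],d[1])))
t=P(130,195,7,[(135,470),(228,485),(222,522),(122,497)]); w=onz(c,t,.056); print("tabtop",w.round(4).tolist(),w.mean(0))
# side tab top: corners in side crop
t=P(190,270,5,[(470,300),(555,252),(545,238),(465,285)]); w=onz(s,t,.056); print("tabtop side",w.round(4).tolist(),w.mean(0))
t=P(190,270,5,[(447,430),(595,318)]); w=onz(s,t,.026); print("front side",w.round(4).tolist(),w.mean(0))
# frag
fm=((c["pixels"].sum(2)<130)); mm=np.zeros_like(fm); mm[220:256,150:185]=fm[220:256,150:185]
mm&=(c["pixels"][:,:,0].astype(int)-c["pixels"][:,:,2]>12)
ys,xs=np.nonzero(mm); print("frag",len(xs),onz(c,[(xs.mean(),ys.mean())],.026),)
E
python3 m1.py
```

```text
marks [[0.537, -0.2191], [0.5247, -0.2806], [0.4194, -0.2583], [0.4334, -0.1973]] centre [ 0.4786076 -0.2388294]
len 0.10679220516473358 0.06261704226868292 yaw -11.892946813993808 -12.125735219731556
board [[0.6067, -0.133], [0.5525, -0.387], [0.3835, -0.3501], [0.4363, -0.0985]] 0.2597545866877365 0.17303284628670026
yaw -12.025514722440208
yaw -11.85409766289579
yaw -11.432588979170909
yaw -12.321891708535773
front plate [[0.453, 0.2906], [0.4434, 0.2361]] 0.0553039239168788 yaw -9.939381428928257 [0.44819139 0.26337416]
window [[0.5429, 0.2691], [0.5353, 0.2269], [0.4669, 0.2395], [0.4741, 0.282]] [0.50479565 0.25440095]
0.06977881725736229 -10.532849035607397
stage back [[0.5707, 0.2876], [0.5545, 0.1975]] 0.09156802732601832 -10.198481864250843
tabtop [[0.4584, 0.2744], [0.4553, 0.2513], [0.4463, 0.2519], [0.4518, 0.2769]] [0.45294008 0.26359864]
tabtop side [[0.4583, 0.2753], [0.45, 0.2493], [0.4551, 0.2469], [0.4625, 0.2721]] [0.45645804 0.26090971]
front side [[0.4528, 0.2934], [0.4431, 0.2406]] [0.44793492 0.26697181]
frag 189 [[0.50754905 0.2568334 ]]
```

```bash
cat >> h.py <<'E'
def to(pos,yaw_y,show=True):
    """move needed: tool down, tool y axis at yaw_y deg"""
    o=robot.get_obs(); r0=R.from_quat(o["tool_rot"])
    best=None
    for k in (0,180):
        a=np.radians(yaw_y+k); y=np.array([np.cos(a),np.sin(a),0]); z=np.array([0,0,-1.]); x=np.cross(y,z)
        rv=np.degrees((r0.inv()*R.from_matrix(np.c_[x,y,z])).as_rotvec())
        if best is None or np.linalg.norm(rv)<np.linalg.norm(best): best=rv
    t=r0.inv().apply(np.array(pos)-o["position"])*1000
    if show: print("shift",t.round(1).tolist(),"rot",best.round(1).tolist(),"t",round(o["time"],2),"pos",o["position"].round(4),"w",round(o["grip_width"],4),"F",o["ft_force"].round(1))
E
cat > m2.py <<'E'
from h import *
c=np.load("top0.npy",allow_pickle=True).item()
def P(x0,y0,sc,pts): return [(x0+(a+.5)/sc-.5,y0+(b+.5)/sc-.5) for a,b in pts]
for n,p,z in (("loupe",(53,56),.048),("vialb",(237,50),.045),("viala",(557,25),.045),("round",(722,66),.034),("square",(392,343),.034),("bar",(407,73),.012)):
    print(n,onz(c,P(180,130,3,[p]),z).round(4))
w=onz(c,P(180,130,3,[(340,97),(475,86),(475,56),(340,70)]),.012); print(w.round(3).tolist()); d=w[0]-w[1]; print(np.degrees(np.arctan2(-d[0],d[1])),np.linalg.norm(d))
w=onz(c,P(180,130,3,[(362,307),(427,315),(417,382),(354,372)]),.034); print("sq",w.round(3).tolist(),w.mean(0))
for i,j in((0,1),(3,2)):
    d=w[i]-w[j]; print(np.degrees(np.arctan2(-d[0],d[1])),np.linalg.norm(d))
for i,j in((0,3),(1,2)):
    d=w[i]-w[j]; print(np.degrees(np.arctan2(d[1],d[0])),np.linalg.norm(d))
to((.44,-.1,.195),-10.3)
to((.453,.2625,.13),-10.3)
E
python3 m2.py
```

```text
loupe [[0.6671 0.2099]]
vialb [[0.6752 0.098 ]]
viala [[ 0.6973 -0.1002]]
round [[ 0.6771 -0.2057]]
square [[ 0.4978 -0.0029]]
bar [[ 0.6737 -0.0073]]
[[0.656, 0.035], [0.666, -0.051], [0.686, -0.051], [0.674, 0.036]]
6.465115255578553 0.08715472028038329
sq [[0.519, 0.016], [0.515, -0.024], [0.475, -0.019], [0.48, 0.019]] [ 0.49725257 -0.00173637]
-5.57006530734328 0.039553149394482554
-7.534400516519188 0.03814043912829943
-5.0841976252143715 0.03926292631281692
-7.12629833387067 0.04058383901293453
shift [349.8, -339.8, -0.1] rot [-0.0, -0.0, -53.4] t 0.25 pos [ 0.2773 -0.5598  0.1945] w 0.0872 F [0.2 0.  0.4]
shift [522.3, -658.8, 65.2] rot [-0.0, -0.0, -53.4] t 0.25 pos [ 0.2773 -0.5598  0.1945] w 0.0872 F [0.2 0.  0.4]
```

Request:
{"api": "carry_out", "payload": {
  "series": [
    [45, -45, 0, 0, 0, -7, 1],
    [90, -90, 0, 0, 0, -14, 1],
    [135, -133, 0, 0, 0, -21, 1],
    [180, -176, 0, 0, 0, -28, 0.5],
    [225, -220, 0, 0, 0, -35, 0],
    [268, -260, 0, 0, 0, -42, 0],
    [310, -300, 0, 0, 0, -48, 0],
    [350, -340, 0, 0, 0, -53, 0]
  ]
}}

```text
time: 1.25
position: [0.4407, -0.098, 0.1951]
tool_rot: [0.769, 0.64, 0.0, -0.0]
ft_force: [0.9, -0.5, -0.4]
grip_width: 0.0467
```

Run:
```python
from h import *
to((.453,.2625,.13),-10.3)
```

```text
shift [356.7, -53.6, 65.3] rot [0.0, -0.0, -0.2] t 1.25 pos [ 0.4407 -0.098   0.1951] w 0.0467 F [ 0.9 -0.5 -0.4]
```

Request:
{"api": "carry_out", "payload": {
  "series": [
    [50, -7, 10, 0, 0, 0, 0],
    [110, -16, 20, 0, 0, 0, 0],
    [170, -25, 30, 0, 0, 0, 0],
    [230, -35, 40, 0, 0, 0, 0],
    [290, -44, 50, 0, 0, 0, 0],
    [340, -51, 60, 0, 0, 0, 0],
    [357, -54, 65, 0, 0, 0, 0],
    [357, -54, 65, 0, 0, 0, 0]
  ]
}}

```text
time: 2.25
position: [0.4521, 0.2633, 0.1299]
tool_rot: [0.768, 0.64, -0.0, -0.0]
ft_force: [-0.4, -0.7, -0.1]
grip_width: 0.0436
```

Run:
```python
from h import *
to((.453,.2625,.03),-10.3)
w=robot.camera("wrist"); crop(w,0,0,640,400,1.2,"w1")
s=robot.camera("side"); crop(s,150,200,220,180,3.5,"s1")
```

```text
shift [-0.6, 1.0, 99.9] rot [-0.0, 0.0, -0.1] t 2.25 pos [0.4521 0.2633 0.1299] w 0.0436 F [-0.4 -0.7 -0.1]
```

View pics/w1.png

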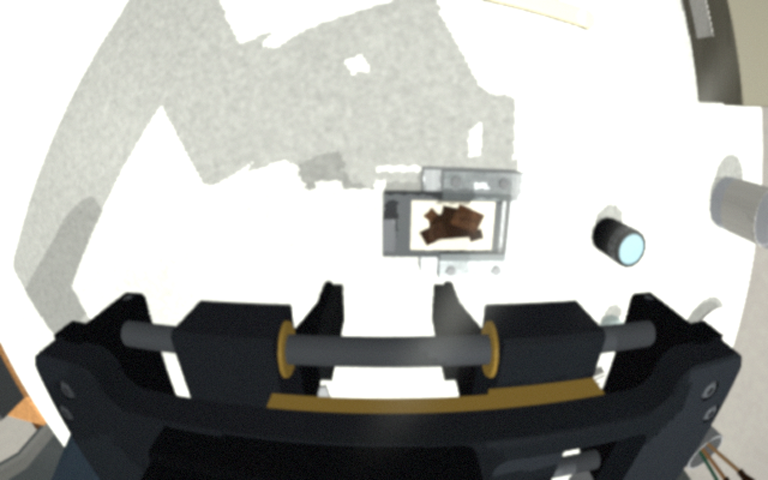

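View pics/s1.png

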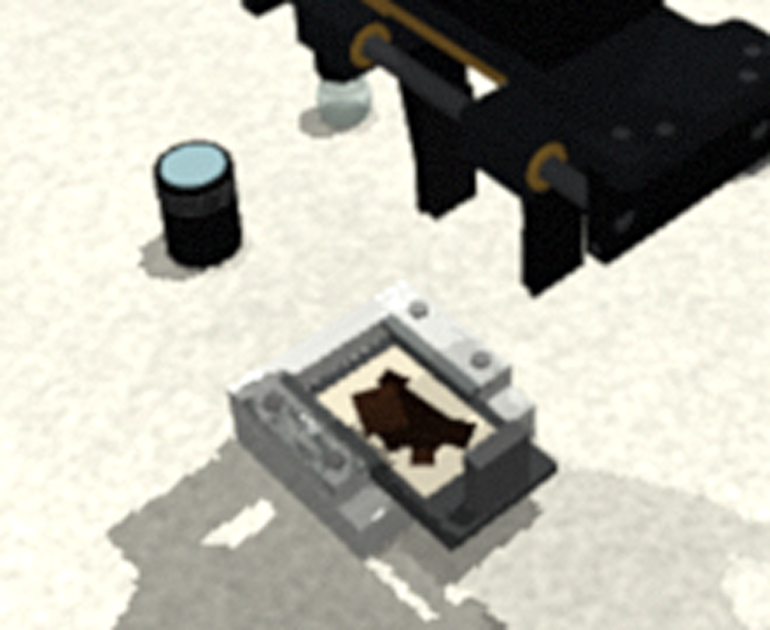

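Request:
{"api": "carry_out", "payload": {
  "series": [
    [-0.5, 1, 30, 0, 0, 0, 0],
    [-0.5, 1, 60, 0, 0, 0, -0.3],
    [-0.5, 1, 80, 0, 0, 0, -0.3],
    [-0.5, 1, 92, 0, 0, 0, -0.3],
    [-0.5, 1, 98, 0, 0, 0, -0.3],
    [-0.5, 1, 100, 0, 0, 0, -0.3],
    [-0.5, 1, 100, 0, 0, 0, -0.3]
  ]
}}

```text
time: 3.22
position: [0.4538, 0.2611, 0.0309]
tool_rot: [0.769, 0.639, 0.0, 0.0]
ft_force: [0.2, -0.1, -0.1]
grip_width: 0.0304
```

Run:
```python
from h import *
to((.453,.2625,.03),-10.3)
w=robot.camera("wrist"); crop(w,200,120,260,200,3,"w2")
s=robot.camera("side"); crop(s,150,200,220,180,3.5,"s2")
```

```text
shift [1.2, -1.1, 0.9] rot [0.1, -0.0, -0.2] t 3.23 pos [0.4538 0.2611 0.0309] w 0.0304 F [ 0.2 -0.1 -0.1]
```

View pics/s2.png

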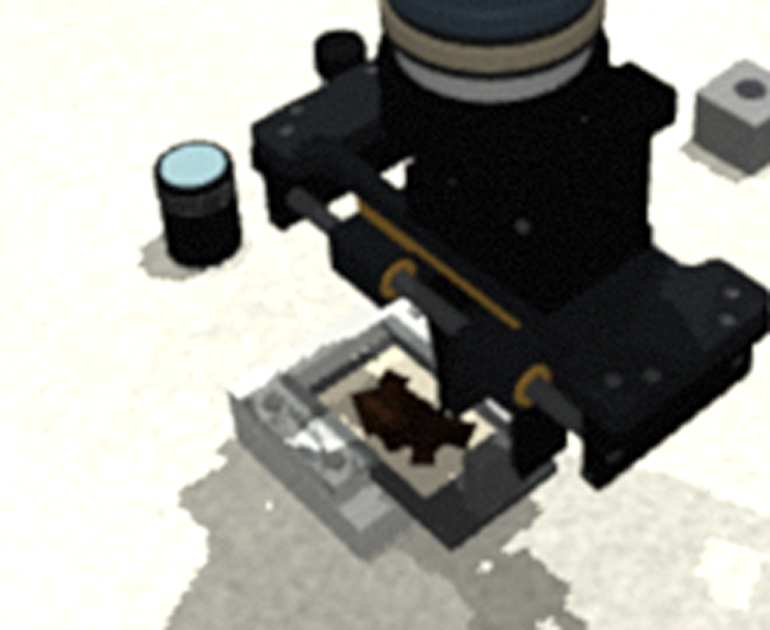

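View pics/w2.png

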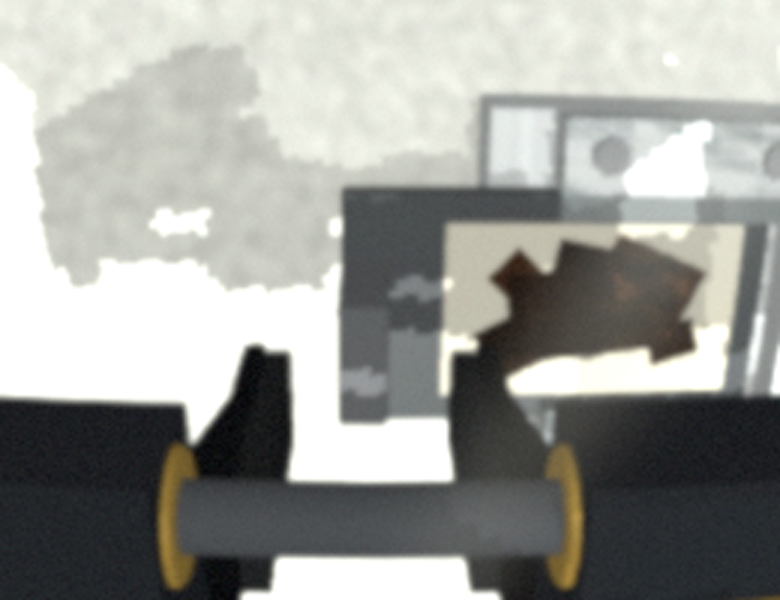

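```bash
cat > m3.py <<'E'
from h import *
o=robot.get_obs(); w=robot.camera("wrist"); s=robot.camera("side")
r=R.from_quat(o["tool_rot"])
pts=[o["position"]+r.apply([0,dy,0]) for dy in (-.015,0,.015)]
u=np.array([np.cos(np.radians(-10.3)),np.sin(np.radians(-10.3))]);v=np.array([-u[1],u[0]])
cc=np.array([.4975,.2545])
tab=[np.r_[cc+a*u+b*v,.056] for a in(-.05,-.04) for b in (-.013,.013)]
print("w tcp",((fproj(w,pts)-[200,120])*3).round())
print("w tab",((fproj(w,tab)-[200,120])*3).round())
print("s tcp",((proj(s,pts)-[150,200])*3.5).round())
print("s tab",((proj(s,tab)-[150,200])*3.5).round())
E
python3 m3.py
```

```text
w tcp [[307. 338.]
 [374. 338.]
 [440. 338.]]
w tab [[346. 440.]
 [344. 324.]
 [395. 440.]
 [396. 324.]]
s tcp [[528. 502.]
 [501. 479.]
 [475. 457.]]
s tab [[533. 427.]
 [482. 465.]
 [515. 412.]
 [464. 449.]]
```

```bash
sed -i 's/alpha=1.5/alpha=BR/; 1i BR=1.0' h.py
cat > m4.py <<'E'
from h import *
import h; h.BR=2.5
s=robot.camera("side"); crop(s,255,290,80,60,10,"s3")
t=robot.camera("top"); crop(t,130,195,90,85,7,"t3")
w=robot.camera("wrist"); h.BR=2.0; crop(w,270,170,100,75,8,"w3")
E
python3 m4.py
```

```text
(no output)
```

View pics/s3.png

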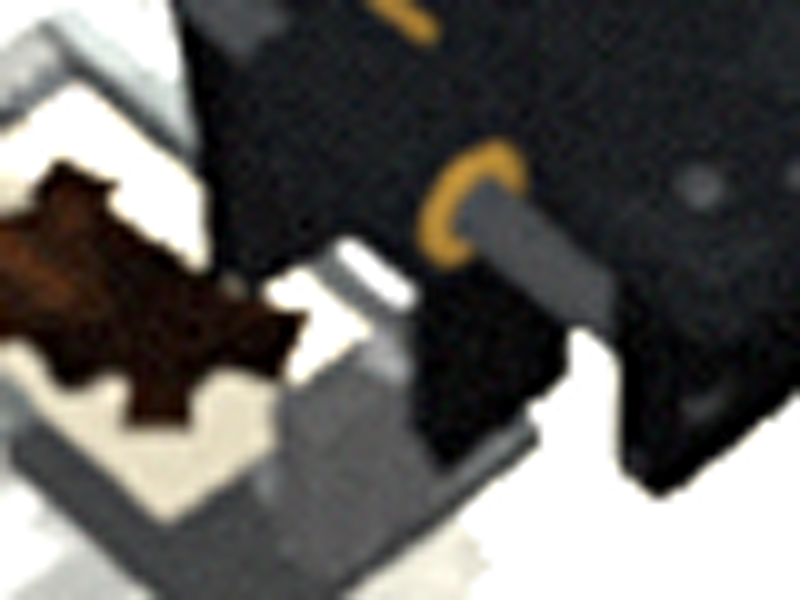

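View pics/w3.png

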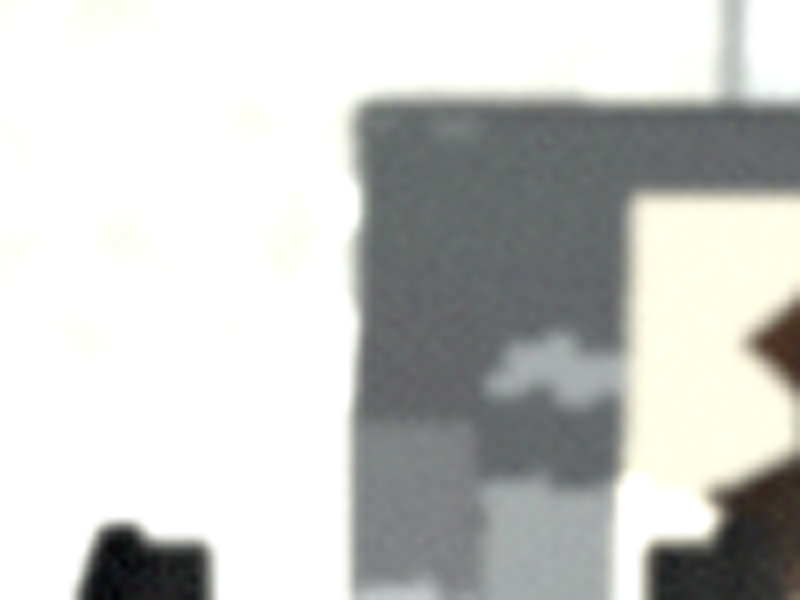

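View pics/t3.png

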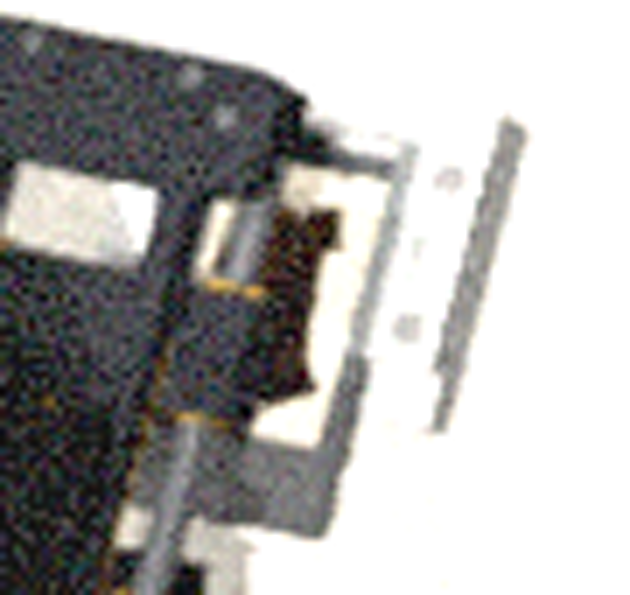

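Run:
```python
from h import *
s=np.load("side0.npy",allow_pickle=True).item()
o=robot.get_obs(); r=R.from_quat(o["tool_rot"])
def loc(p,z): 
    w=onz(s,[p],z)[0]; return w, (r.inv().apply(np.r_[w,z]-o["position"])*1000).round(1)
for p in [(44,46.5),(53.5,40),(41.5,42)]:
    print(loc((255+p[0],290+p[1]),.031))
w=robot.camera("wrist")
for p in [(360,425),(475,425)]:
    q=onz(w,[(270+p[0]/8,170+p[1]/8)],.056,True)[0]; print("tab left edge",q, r.inv().apply(np.r_[q,.056]-o["position"])*1000)
for p in [(360,100),]:
    q=onz(w,[(270+p[0]/8,170+p[1]/8)],.026,True)[0]; print("plate corner",q, r.inv().apply(np.r_[q,.026]-o["position"])*1000)
for p in [(95,530),(210,545),(650,540)]:
    q=onz(w,[(270+p[0]/8,170+p[1]/8)],.031,True)[0]; print("finger",q, r.inv().apply(np.r_[q,.031]-o["position"])*1000)
```

```text
(array([0.44781907, 0.25612926]), array([-6. , -4.7, -0.4]))
(array([0.44394837, 0.23959139]), array([-23. ,  -5.5,  -0.4]))
(array([0.45521276, 0.25192286]), array([-8.8,  3.3, -0.4]))
tab left edge [0.45113889 0.2792634 ] [ 17.32590451  -5.65293833 -25.36706523]
tab left edge [0.45928834 0.27774951] [ 17.32382264   2.6359229  -25.36164131]
plate corner [0.45351488 0.29543824] [33.66120348 -6.28663245  4.633387  ]
finger [0.42455491 0.26394788] [ -2.5827769  -29.01388541  -0.38339534]
finger [0.4339323  0.26087416] [ -3.89455988 -19.2331672   -0.37706418]
finger [0.47068803 0.25450981] [-3.4481298  18.06680996 -0.35263247]
```

```bash
cat > m5.py <<'E'
from h import *
o=robot.get_obs(); r=R.from_quat(o["tool_rot"])
s=robot.camera("side"); w=robot.camera("wrist")
def tri(a,b):
    d1=ray(s,[a])[0]; d2=fray(w,[b])[0]; d1/=np.linalg.norm(d1); d2/=np.linalg.norm(d2)
    A=np.c_[d1,-d2]; t=np.linalg.lstsq(A,w["position"]-s["position"],rcond=None)[0]
    p1=s["position"]+t[0]*d1;p2=w["position"]+t[1]*d2
    p=(p1+p2)/2
    print("P",p.round(4),"gap",np.linalg.norm(p1-p2).round(4),"tool mm",(r.inv().apply(p-o["position"])*1000).round(1))
# front finger +x inner tip corner
tri((255+44,290+46.5),(270+210/8,170+545/8))
tri((255+44,290+46.5),(270+95/8,170+530/8))
# tcp rel camera
print(r.inv().apply(w["position"]-o["position"])*1000)
E
python3 m5.py
```

```text
P [0.4375 0.2697 0.0513] gap 0.0002 tool mm [  5.5 -17.3 -20.8]
P [0.4317 0.2773 0.0627] gap 0.0002 tool mm [ 11.9 -24.3 -32.1]
[  84.6842999    -0.76066142 -190.85208161]
```

```bash
cat > m6.py <<'E'
from h import *
w=robot.camera("wrist")
u=np.array([np.cos(np.radians(-10.3)),np.sin(np.radians(-10.3))]);v=np.array([-u[1],u[0]])
cc=np.array([.4975,.2545])
W=lambda a,b,z:np.r_[cc+a/1000*u+b/1000*v,z]
# carrier-local known: plate corner (-50,28), window corners (-27,+-21.5),(43,21.5), tab top left edge
P3=[W(-50,28,.026),W(-27,21.5,.026),W(43,21.5,.026),W(-27,-21.5,.026),W(-50,13,.056),W(-40,13,.056)]
px=np.array([(342,187),(445,222),(742,222),(440,395),(343,310),(388,310)])/3+[200,120]
print("pred px off", (fproj(w,P3)-px).round(1).tolist())
p=np.c_[(px[:,0]-w["cx"])/w["fx"],(px[:,1]-w["cy"])/w["fy"]]; n=np.linalg.norm(p,axis=1,keepdims=True); p=p/n*np.tan(n)
ok,rv,tv=cv2.solvePnP(np.array(P3),p,np.eye(3),None)
Rm=cv2.Rodrigues(rv)[0]; C=(-Rm.T@tv).ravel(); print("cam solved",C,"reported",w["position"])
print("rot diff deg",np.degrees((R.from_matrix(Rm.T)*R.from_quat(w["attitude"]).inv()).as_rotvec()))
# translation only
from scipy.optimize import least_squares
f=lambda t:(fproj(dict(w,position=w["position"]+t),P3)-px).ravel()
s=least_squares(f,np.zeros(3)); print("shift",s.x,np.abs(s.fun).max())
E
python3 m6.py
```

```text
pred px off [[2.1, 6.6], [2.5, 4.3], [2.0, 3.9], [2.5, 4.1], [0.9, 4.7], [3.2, 4.6]]
cam solved [0.46536123 0.34438721 0.21945963] reported [0.46808918 0.34456972 0.22136819]
rot diff deg [-1.09809383 -0.80062427  0.82318928]
shift [ 0.00088048 -0.00304507  0.00103368] 2.0230798240190495
```

Both views put the visible fingertips about 30 mm above the reported TCP, i.e. just above the tab. A gentle close at 5 N will settle it: it should stop at 10 mm if the tab is between the fingers.

Request:
{"api": "carry_out", "payload": {
  "series": [
    [4, -1.5, 0, 0, 0, 0, -0.3],
    [4, -1.5, 0, 0, 0, 0, -0.5],
    [4, -1.5, 0, 0, 0, 0, -0.6],
    [4, -1.5, 0, 0, 0, 0, -0.75],
    [4, -1.5, 0, 0, 0, 0, -0.85],
    [4, -1.5, 0, 0, 0, 0, -0.95],
    [4, -1.5, 0, 0, 0, 0, -0.95]
  ],
  "force": 5
}}

```text
time: 4.65
position: [0.4527, 0.2653, 0.0304]
tool_rot: [0.769, 0.639, 0.0, 0.0]
ft_force: [-0.0, -0.3, 0.9]
grip_width: 0.0032
```

Run:
```python
from h import *
import h
to((.453,.2625,.03),-10.3)
h.BR=2.5
s=robot.camera("side"); crop(s,240,270,100,75,8,"s4")
h.BR=2.0
w=robot.camera("wrist"); crop(w,270,170,100,75,8,"w4")
```

```text
shift [-2.7, 0.8, 0.4] rot [0.0, 0.0, -0.2] t 4.65 pos [0.4527 0.2653 0.0304] w 0.0032 F [-0.  -0.3  0.9]
```

View pics/s4.png

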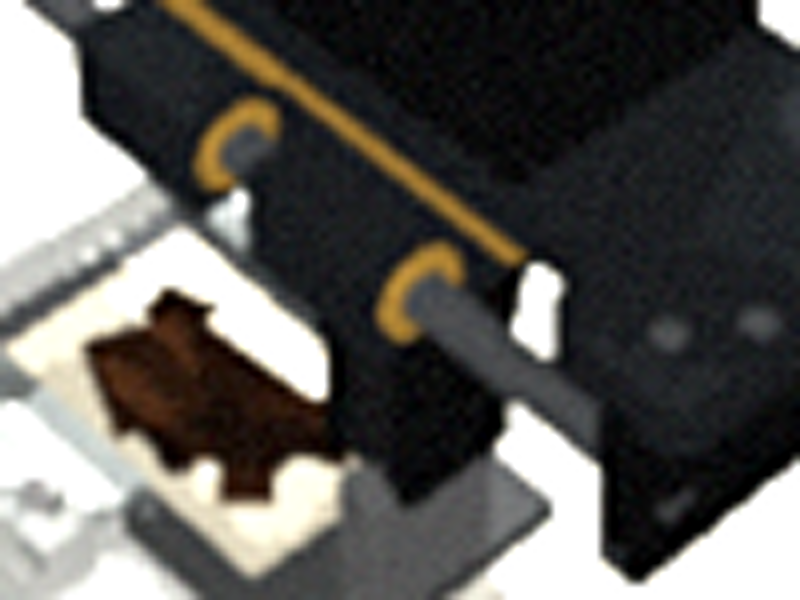

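View pics/w4.png

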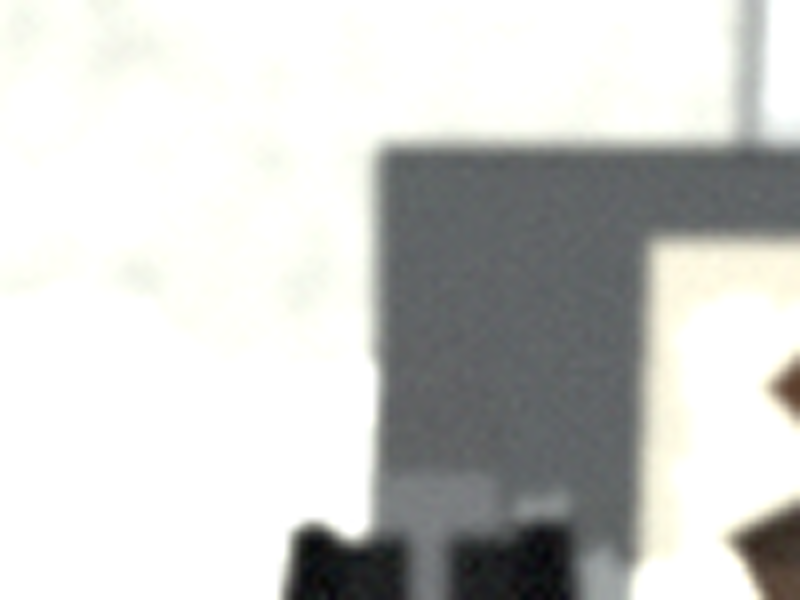

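Closed to 3 mm with nothing held: the true fingertips are about 29 mm above the reported TCP, so I'll apply this offset from now on. Opening, then descending 26 mm.

Request:
{"api": "carry_out", "payload": {
  "series": [
    [-1, 1, 0, 0, 0, 0, -0.3],
    [-1, 1, 0, 0, 0, 0, -0.3],
    [-1, 1, 0, 0, 0, 0, -0.3],
    [-1, 1, 6, 0, 0, 0, -0.3],
    [-1, 1, 13, 0, 0, 0, -0.3],
    [-1, 1, 19, 0, 0, 0, -0.3],
    [-1, 1, 22, 0, 0, 0, -0.3],
    [-1, 1, 22, 0, 0, 0, -0.3]
  ]
}}

```text
time: 5.75
position: [0.4533, 0.264, 0.008]
tool_rot: [0.769, 0.639, -0.0, 0.0]
ft_force: [-0.4, -0.3, 0.4]
grip_width: 0.0302
```

Run:
```python
from h import *
import h
to((.453,.264,.005),-10.3)
h.BR=2.5
s=robot.camera("side"); crop(s,240,270,100,75,8,"s5")
h.BR=2.0
w=robot.camera("wrist"); crop(w,270,170,100,75,8,"w5")
```

```text
shift [-0.1, -0.3, 3.0] rot [-0.0, 0.0, -0.2] t 5.75 pos [0.4533 0.264  0.008 ] w 0.0302 F [-0.4 -0.3  0.4]
```

View pics/s5.png

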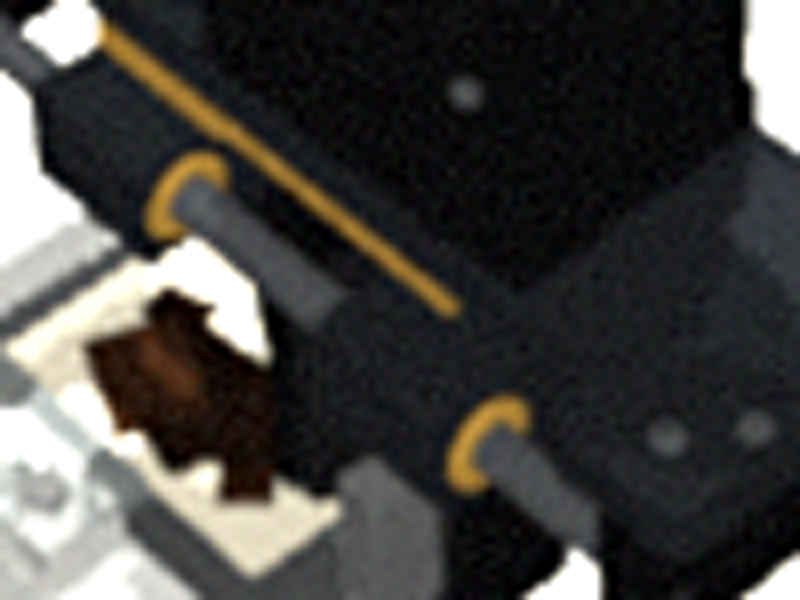

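View pics/w5.png

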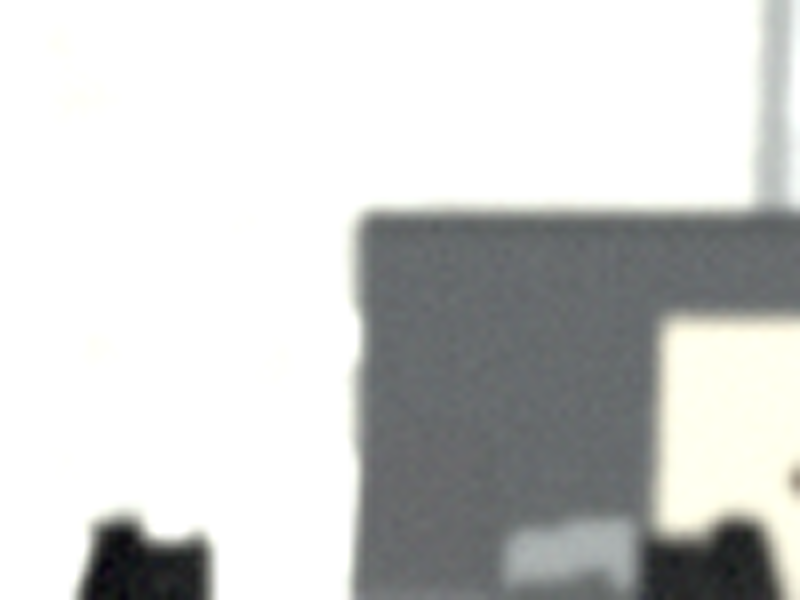

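Request:
{"api": "carry_out", "payload": {
  "series": [
    [0, 0, 3, 0, 0, 0, -0.3],
    [0, 0, 3, 0, 0, 0, -0.5],
    [0, 0, 3, 0, 0, 0, -0.7],
    [0, 0, 3, 0, 0, 0, -1],
    [0, 0, 3, 0, 0, 0, -1],
    [0, 0, 3, 0, 0, 0, -1],
    [0, 0, 3, 0, 0, 0, -1]
  ],
  "force": 25
}}

```text
time: 6.72
position: [0.4535, 0.2641, 0.0055]
tool_rot: [0.769, 0.639, 0.0, 0.0]
ft_force: [0.1, 0.7, 0.4]
grip_width: 0.0098
```

Run:
```python
from h import *
import h
o=robot.get_obs(); a=np.radians(-10.3)
to((o["position"][0]-.09*np.cos(a),o["position"][1]-.09*np.sin(a),o["position"][2]),-10.3)
```

```text
shift [-0.3, -90.0, -0.0] rot [0.0, 0.0, -0.2] t 6.72 pos [0.4535 0.2641 0.0055] w 0.0098 F [0.1 0.7 0.4]
```

Request:
{"api": "carry_out", "payload": {
  "series": [
    [0, -3, -0.5, 0, 0, 0, -1],
    [0, -8, -0.5, 0, 0, 0, -1],
    [0, -14, -0.5, 0, 0, 0, -1],
    [0, -20, -0.5, 0, 0, 0, -1],
    [0, -26, -0.5, 0, 0, 0, -1],
    [0, -32, -0.5, 0, 0, 0, -1],
    [0, -38, -0.5, 0, 0, 0, -1],
    [0, -40, -0.5, 0, 0, 0, -1]
  ]
}}

```text
time: 7.72
position: [0.4136, 0.2715, 0.006]
tool_rot: [0.769, 0.639, -0.0, 0.0]
ft_force: [-0.5, 0.2, -1.6]
grip_width: 0.0099
```

Run:
```python
from h import *
import h
h.BR=2.2
to((.45,.26,.005),-10.3)
s=robot.camera("side"); crop(s,200,260,160,120,5,"s6")
```

```text
shift [-4.6, 37.9, 1.0] rot [-0.0, 0.0, -0.2] t 7.72 pos [0.4136 0.2715 0.006 ] w 0.0099 F [-0.5  0.2 -1.6]
```

View pics/s6.png

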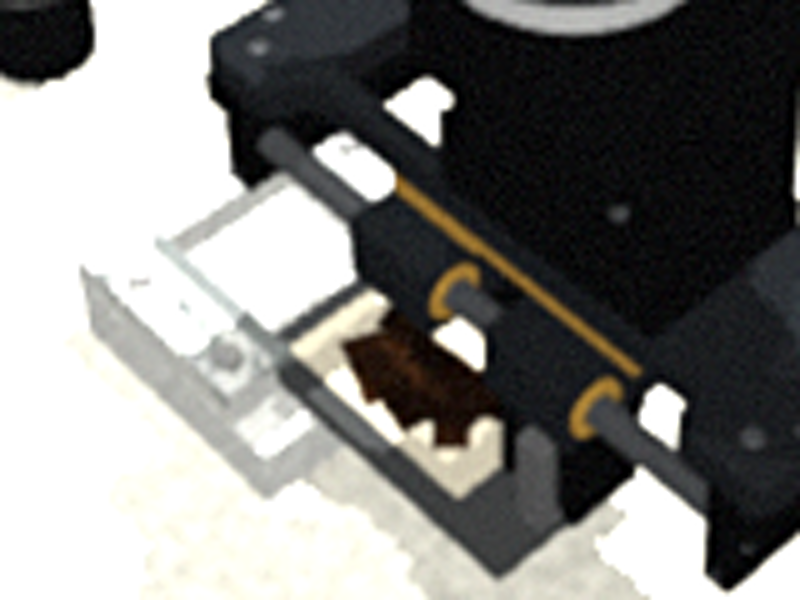

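The carrier is about 40 mm out and the plate looks level, so I'll carry on pulling.

Request:
{"api": "carry_out", "payload": {
  "series": [
    [0, -4, 0, 0, 0, 0, -1],
    [0, -10, 0, 0, 0, 0, -1],
    [0, -18, 0, 0, 0, 0, -1],
    [0, -26, 0, 0, 0, 0, -1],
    [0, -34, 0, 0, 0, 0, -1],
    [0, -42, 0, 0, 0, 0, -1],
    [0, -50, -1, 0, 0, 0, -1],
    [0, -52, -2, 0, 0, 0, -1]
  ]
}}

```text
time: 8.78
position: [0.3615, 0.281, 0.008]
tool_rot: [0.769, 0.64, -0.001, -0.0]
ft_force: [-0.1, -0.2, -0.4]
grip_width: 0.0097
```

Run:
```python
from h import *
import h
h.BR=2.2
s=robot.camera("side"); crop(s,200,260,200,140,4,"s7")
a=np.radians(-12); u=np.array([np.cos(a),np.sin(a)])
m=np.array([.4786,-.2388])-.045*u
print(m); to((.40,.0,.066),-11); to((m[0],m[1],.05),-12)
```

```text
[ 0.43458336 -0.22944397]
shift [-269.5, 88.6, -57.7] rot [-0.0, 0.0, 0.5] t 8.82 pos [0.3618 0.2811 0.0082] w 0.01 F [ 0.5 -0.5 -1. ]
shift [-488.8, 164.3, -41.7] rot [-0.0, 0.0, 1.5] t 8.82 pos [0.3618 0.2811 0.0082] w 0.01 F [ 0.5 -0.5 -1. ]
```

View pics/s7.png

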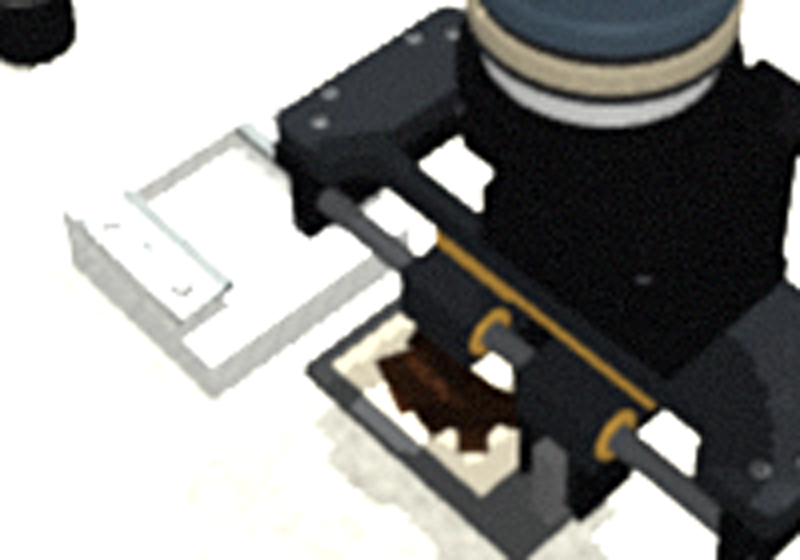

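Carrier fully clear of the stage and level. Lifting and carrying it to the board.

Request:
{"api": "carry_out", "payload": {
  "series": [
    [0, 0, -10, 0, 0, 0, -1],
    [0, 0, -25, 0, 0, 0, -1],
    [-10, 4, -42, 0, 0, 0, -1],
    [-35, 12, -55, 0, 0, 0, -1],
    [-75, 25, -58, 0, 0, 0, -1],
    [-115, 38, -58, 0, 0, 0.5, -1],
    [-155, 52, -58, 0, 0, 0.5, -1],
    [-195, 65, -58, 0, 0, 0.5, -1]
  ]
}}

```text
time: 9.82
position: [0.3913, 0.076, 0.0669]
tool_rot: [0.772, 0.636, 0.0, 0.001]
ft_force: [-0.0, 0.6, -1.0]
grip_width: 0.01
```

Run:
```python
from h import *
to((.43458,-.22944,.05),-12)
```

```text
shift [-291.6, 100.6, 17.2] rot [0.1, 0.0, 1.0] t 9.82 pos [0.3913 0.076  0.0669] w 0.01 F [-0.   0.6 -1. ]
```

Request:
{"api": "carry_out", "payload": {
  "series": [
    [-40, 14, 0, 0, 0, 0, -1],
    [-85, 29, 0, 0, 0, 0.5, -1],
    [-130, 44, 0, 0, 0, 0.5, -1],
    [-175, 60, 0, 0, 0, 0.5, -1],
    [-220, 76, 3, 0, 0, 1, -1],
    [-260, 90, 8, 0, 0, 1, -1],
    [-284, 98, 14, 0, 0, 1, -1],
    [-292, 101, 17, 0, 0, 1, -1]
  ]
}}

```text
time: 10.82
position: [0.435, -0.231, 0.0501]
tool_rot: [0.778, 0.629, 0.0, 0.001]
ft_force: [-0.7, -0.3, -0.5]
grip_width: 0.01
```

Run:
```python
from h import *
import h
h.BR=2
to((.43458,-.22944,-.01),-12)
t=robot.camera("top"); crop(t,355,185,165,130,4.8,"t8")
s=robot.camera("side"); crop(s,340,120,200,140,4,"s8")
w=robot.camera("wrist"); crop(w,0,0,640,400,1.2,"w8")
```

```text
shift [1.5, -0.8, 60.1] rot [0.1, 0.0, -0.1] t 10.82 pos [ 0.435  -0.231   0.0501] w 0.01 F [-0.7 -0.3 -0.5]
```

View pics/t8.png

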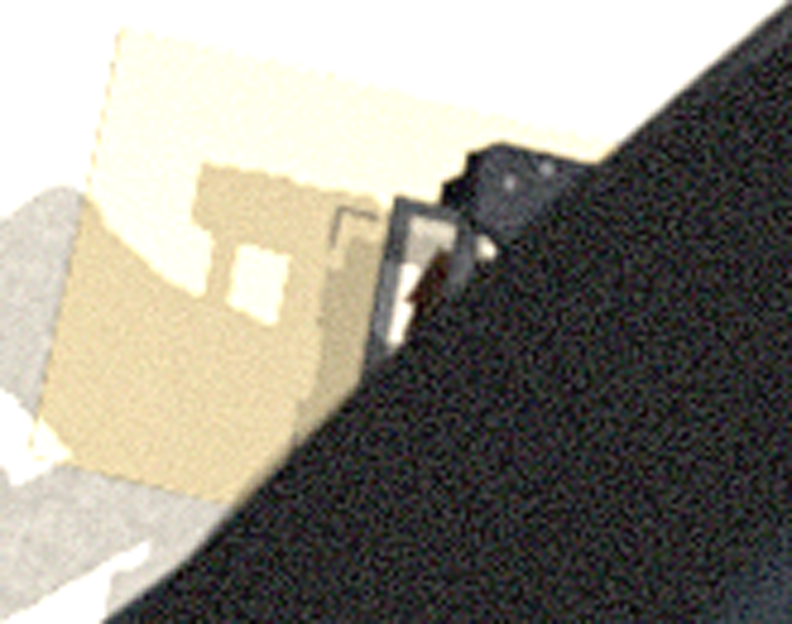

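View pics/s8.png

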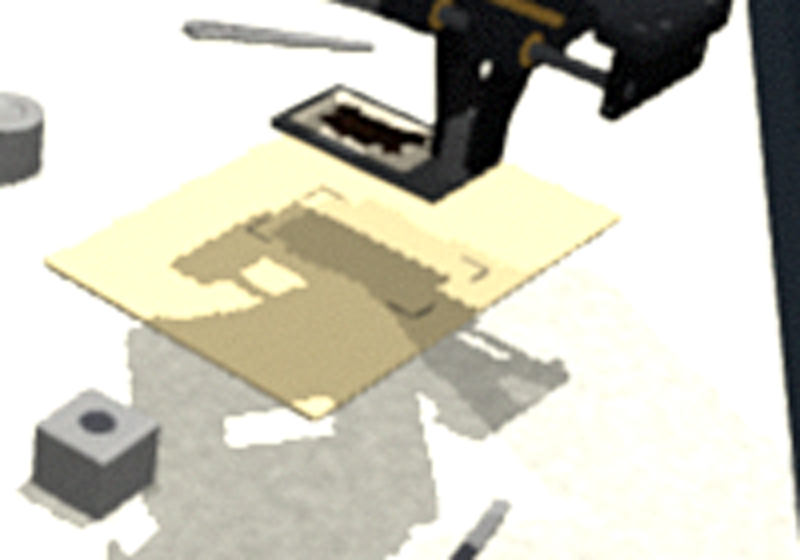

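View pics/w8.png

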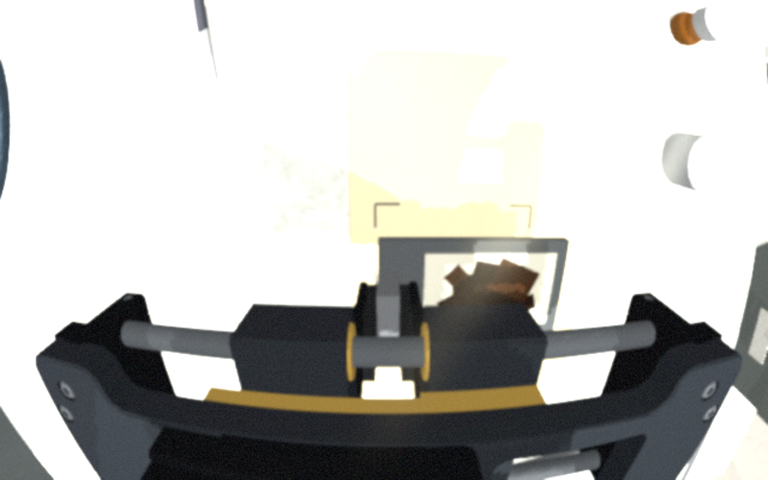

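Run:
```python
from h import *
t=robot.camera("top"); s=robot.camera("side")
a=np.radians(-12); u=np.array([np.cos(a),np.sin(a)]);v=np.array([-u[1],u[0]]); M=np.array([.4786,-.2388])
def loc(c,x0,y0,sc,pts,z):
    w=onz(c,[(x0+(p+.5)/sc-.5,y0+(q+.5)/sc-.5) for p,q in pts],z)-M
    return (np.c_[w@u,w@v]*1000).round(1).tolist()
for z in(.0685,.0705,.0725):
    print("top back-left",loc(t,355,185,4.8,[(397,197),(372,375)],z))
    print("side BL FL BR",loc(s,340,120,4,[(274,120),(434,192),(340,87)],z))
```

```text
top back-left [[49.4, 26.0], [-15.7, 23.3]]
side BL FL BR [[51.3, 23.6], [-43.6, 20.6], [50.2, -28.9]]
top back-left [[49.0, 26.6], [-15.9, 23.8]]
side BL FL BR [[49.2, 26.6], [-45.3, 23.6], [48.1, -25.8]]
top back-left [[48.6, 27.1], [-16.1, 24.3]]
side BL FL BR [[47.1, 29.5], [-47.0, 26.5], [46.0, -22.6]]
```

Request:
{"api": "carry_out", "payload": {
  "series": [
    [2, 1, 12, 0, 0, 0.7, -1],
    [4, 1, 24, 0, 0, 1.5, -1],
    [4, 1, 36, 0, 0, 1.5, -1],
    [4, 1, 46, 0, 0, 1.5, -1],
    [4, 1, 53, 0, 0, 1.5, -1],
    [4, 1, 57, 0, 0, 1.5, -1],
    [4, 1, 58, 0, 0, 1.5, -1],
    [4, 1, 58, 0, 0, 1.5, -1]
  ]
}}

```text
time: 12.08
position: [0.4361, -0.2244, -0.0077]
tool_rot: [0.785, 0.62, 0.0, -0.0]
ft_force: [-0.4, 0.3, 0.5]
grip_width: 0.0097
```

Run:
```python
from h import *
import h
h.BR=2
to((.43458,-.22944,-.0105),-12)
s=robot.camera("side"); crop(s,340,120,200,140,4,"s9")
```

```text
shift [-5.3, -0.3, 2.8] rot [0.0, -0.0, -1.4] t 12.07 pos [ 0.4361 -0.2244 -0.0077] w 0.0097 F [-0.4  0.3  0.5]
```

View pics/s9.png

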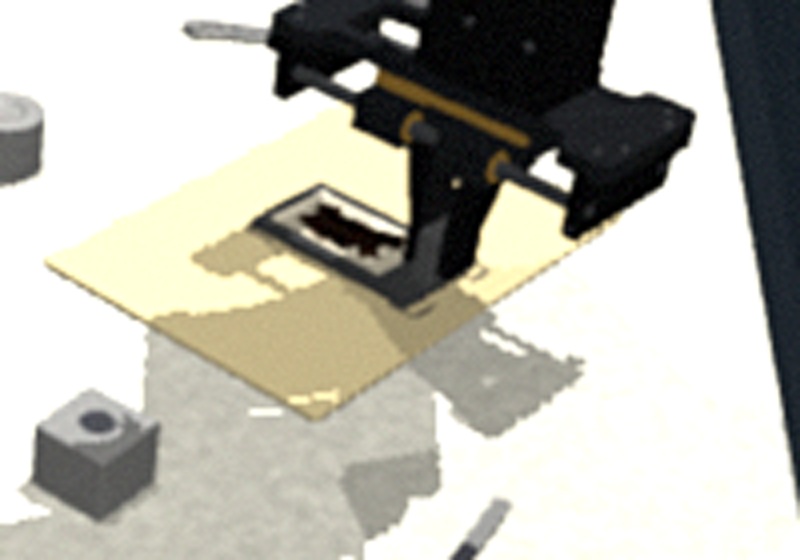

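Request:
{"api": "carry_out", "payload": {
  "series": [
    [0, 0, 1, 0, 0, 0, -1],
    [0, 0, 1.5, 0, 0, 0, -1],
    [0, 0, 2, 0, 0, 0, -1],
    [0, 0, 2, 0, 0, 0, -1]
  ]
}}

```text
time: 12.62
position: [0.4362, -0.2244, -0.0096]
tool_rot: [0.785, 0.62, 0.0, -0.0]
ft_force: [-0.0, 0.0, -1.1]
grip_width: 0.0098
```

Request:
{"api": "carry_out", "payload": {
  "series": [
    [0, 0, 0.5, 0, 0, 0, -1],
    [0, 0, 1, 0, 0, 0, -1],
    [0, 0, 1, 0, 0, 0, -1]
  ]
}}

```text
time: 13.0
position: [0.4361, -0.2244, -0.0105]
tool_rot: [0.785, 0.62, 0.0, -0.0]
ft_force: [-0.4, 1.0, 0.6]
grip_width: 0.0096
```

Request:
{"api": "carry_out", "payload": {
  "series": [
    [0, 0, 0.5, 0, 0, 0, -0.9],
    [0, 0, 0.5, 0, 0, 0, -0.7],
    [0, 0, 0.5, 0, 0, 0, -0.4],
    [0, 0, 0.5, 0, 0, 0, -0.3],
    [0, 0, -5, 0, 0, 0, -0.3],
    [0, 0, -25, 0, 0, 0, -0.2],
    [0, 0, -60, 0, 0, 0, 0],
    [0, 0, -90, 0, 0, 0, 0]
  ]
}}

```text
time: 14.0
position: [0.436, -0.2244, 0.0807]
tool_rot: [0.785, 0.62, 0.0, 0.0]
ft_force: [0.5, -0.2, -0.1]
grip_width: 0.0416
```

Run:
```python
from h import *
import h
h.BR=2
s=robot.camera("side"); crop(s,340,120,200,140,4,"s10")
to((.4978,-.0025,.06),-6.5)
```

```text
shift [231.1, 6.4, 23.4] rot [0.4, 0.2, -6.9] t 14.05 pos [ 0.4379 -0.2258  0.0839] w 0.0429 F [ 0.7 -0.3  2.4]
```

View pics/s10.png

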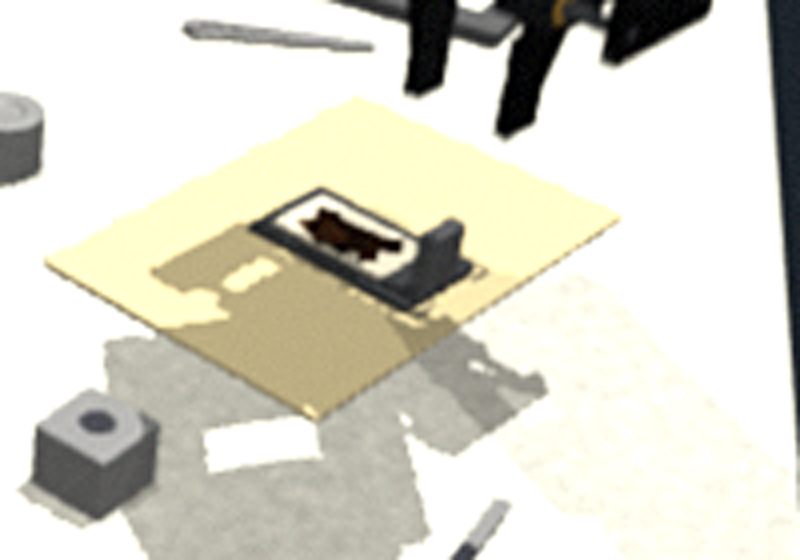

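Carrier lies within the marks and upright. Next the square weight.

Request:
{"api": "carry_out", "payload": {
  "series": [
    [30, 1, 0, 0, 0, -1, 0.5],
    [70, 2, 2, 0, 0, -2, 0.5],
    [115, 3, 8, 0, 0, -3.5, 0.5],
    [160, 4, 15, 0, 0, -5, 0.5],
    [205, 6, 20, 0, 0, -7, 0.5],
    [228, 6, 23, 0, 0, -7, 0.5],
    [231, 6, 23, 0, 0, -7, 0.5],
    [231, 6, 23, 0, 0, -7, 0.5]
  ]
}}

```text
time: 15.05
position: [0.4973, -0.0029, 0.0604]
tool_rot: [0.745, 0.667, 0.001, 0.003]
ft_force: [-0.5, 0.1, -0.2]
grip_width: 0.0651
```

Run:
```python
from h import *
import h
h.BR=1.5
to((.4978,-.0025,-.021),-6.5)
w=robot.camera("wrist"); crop(w,180,130,280,150,2.8,"w11")
print((fproj(w,[(.4975,-.0025,.034),(.4975,-.0025,0)])-[180,130])*2.8)
```

```text
shift [0.8, -0.0, 81.4] rot [0.3, 0.2, 0.1] t 15.05 pos [ 0.4973 -0.0029  0.0604] w 0.0651 F [-0.5  0.1 -0.2]
[[404.21244707 246.15019613]
 [403.20662856 205.60381548]]
```

View pics/w11.png

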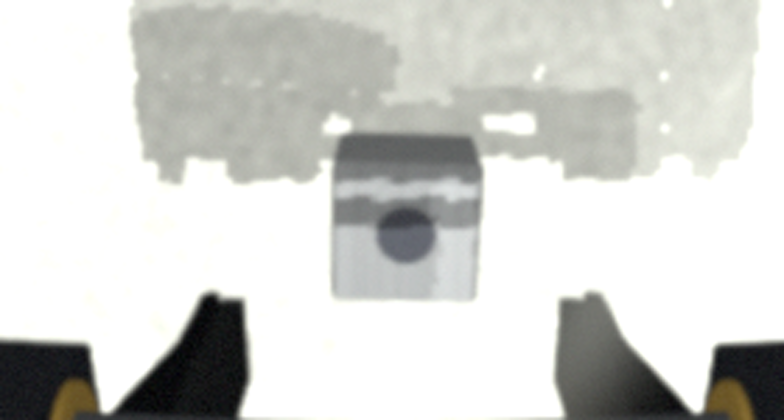

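Request:
{"api": "carry_out", "payload": {
  "series": [
    [1, 0, 15, 0, 0, 0, 0.5],
    [1, 0, 35, 0, 0, 0, 0.5],
    [1, 0, 55, 0, 0, 0, 0.5],
    [1, 0, 70, 0, 0, 0, 0.5],
    [1, 0, 77, 0, 0, 0, 0.5],
    [1, 0, 80, 0, 0, 0, 0.5],
    [1, 0, 80, 0, 0, 0, 0.5]
  ],
  "force": 40
}}

```text
time: 15.98
position: [0.4981, -0.0027, -0.0194]
tool_rot: [0.746, 0.666, 0.001, 0.004]
ft_force: [0.1, -0.1, -0.4]
grip_width: 0.0654
```

Run:
```python
from h import *
import h
h.BR=2
to((.4978,-.0025,-.021),-6.5)
s=robot.camera("side"); crop(s,300,180,130,100,6,"s12")
```

```text
shift [0.2, -0.3, 1.6] rot [0.4, 0.2, 0.1] t 15.97 pos [ 0.4981 -0.0027 -0.0194] w 0.0654 F [ 0.1 -0.1 -0.4]
```

View pics/s12.png

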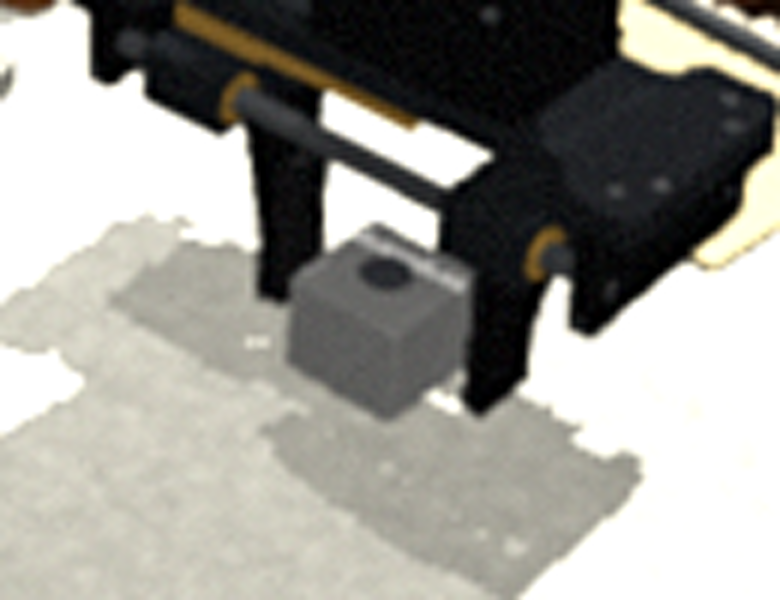

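Request:
{"api": "carry_out", "payload": {
  "series": [
    [0, 0, 1, 0.3, 0, 0, 0.3],
    [0, 0, 1, 0.3, 0, 0, 0.1],
    [0, 0, 1, 0.3, 0, 0, -0.1],
    [0, 0, 1, 0.3, 0, 0, -0.5],
    [0, 0, 1, 0.3, 0, 0, -0.5],
    [0, 0, 1, 0.3, 0, 0, -0.5]
  ]
}}

```text
time: 16.77
position: [0.4984, -0.0027, -0.02]
tool_rot: [0.746, 0.666, -0.001, 0.002]
ft_force: [0.2, 0.6, 2.0]
grip_width: 0.0399
```

Run:
```python
from h import *
a=np.radians(-12); u=np.array([np.cos(a),np.sin(a)]);v=np.array([-u[1],u[0]]); M=np.array([.4786,-.2388])
for n,l in(("sq",(0,-.076)),("ro",(0,.076)),("bar",(.084,0)),("loupe",(.008,0))): print(n,M+l[0]*u+l[1]*v)
p=M-.076*v; to((p[0],p[1],.06),-12)
```

```text
sq [ 0.46279871 -0.31313922]
ro [ 0.49440129 -0.16446078]
bar [ 0.5607644  -0.25626458]
loupe [ 0.48642518 -0.24046329]
shift [-312.7, -0.5, -78.9] rot [0.1, 0.2, 5.6] t 16.77 pos [ 0.4984 -0.0027 -0.02  ] w 0.0399 F [0.2 0.6 2. ]
```

Run:
```python
from h import *
import h
s=robot.camera("side")
h.BR=1.3; crop(s,395,155,80,60,10,"s13")
t=robot.camera("top"); h.BR=1.8; crop(t,355,185,165,130,4.8,"t13")
```

```text
(no output)
```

View pics/s13.png

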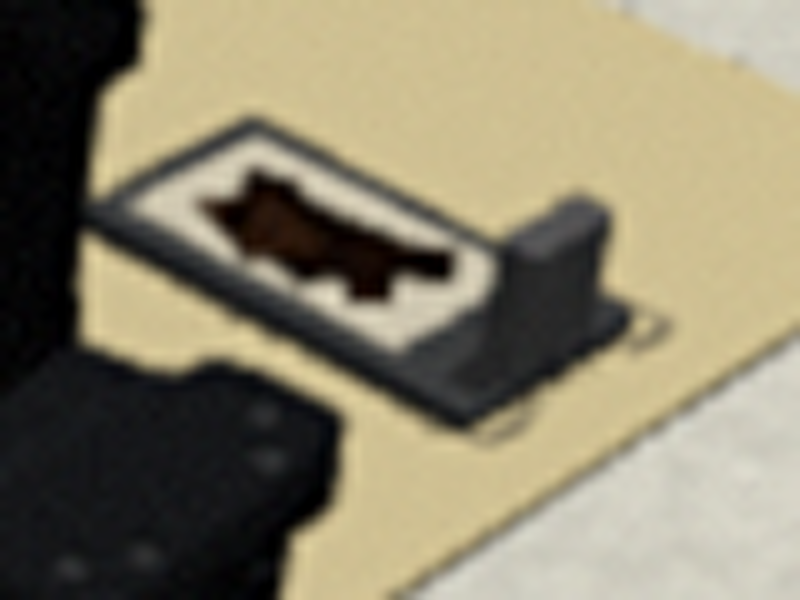

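View pics/t13.png

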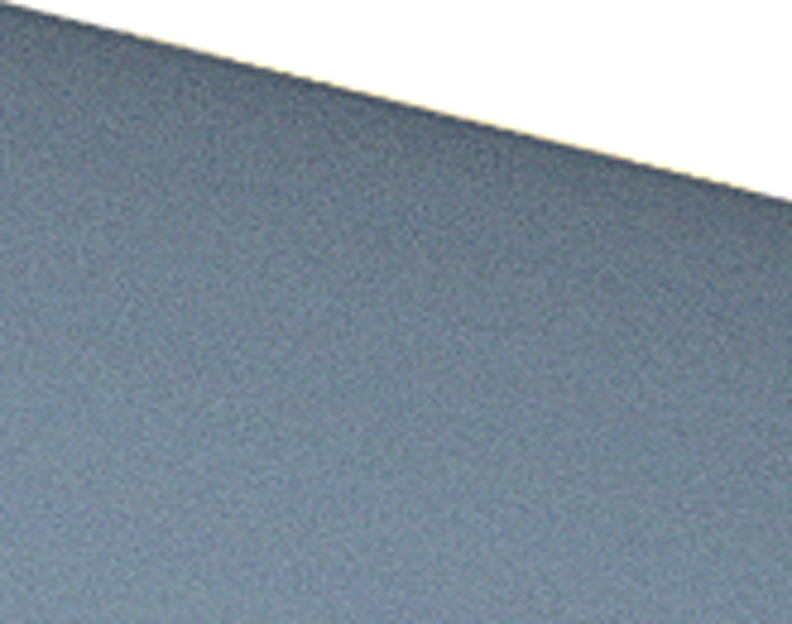

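```bash
cat > m7.py <<'E'
from h import *
s=np.load("side0.npy",allow_pickle=True).item()
a=np.radians(-12); u=np.array([np.cos(a),np.sin(a)]);v=np.array([-u[1],u[0]]); M=np.array([.4786,-.2388])
def loc(x0,y0,sc,pts,z):
    w=onz(s,[(x0+(p+.5)/sc-.5,y0+(q+.5)/sc-.5) for p,q in pts],z)-M
    return (np.c_[w@u,w@v]*1000)
L=loc(395,155,10,[(85,212),(255,118),(630,322),(460,412)],.010)
print(L.round(1).tolist(),L.mean(0)); d=L[0]-L[3]; print(np.degrees(np.arctan2(d[1],d[0])))
d=L[1]-L[2]; print(np.degrees(np.arctan2(d[1],d[0])))
# marks in side0
import h; h.BR=1.5; crop(s,395,155,80,60,10,"s13b")
E
python3 m7.py
```

```text
[[50.0, 31.5], [49.5, -24.5], [-49.7, -18.4], [-45.7, 33.2]] [1.00715481 5.4647129 ]
-1.0490672192595247
-3.5300561661777374
```

View pics/s13b.png

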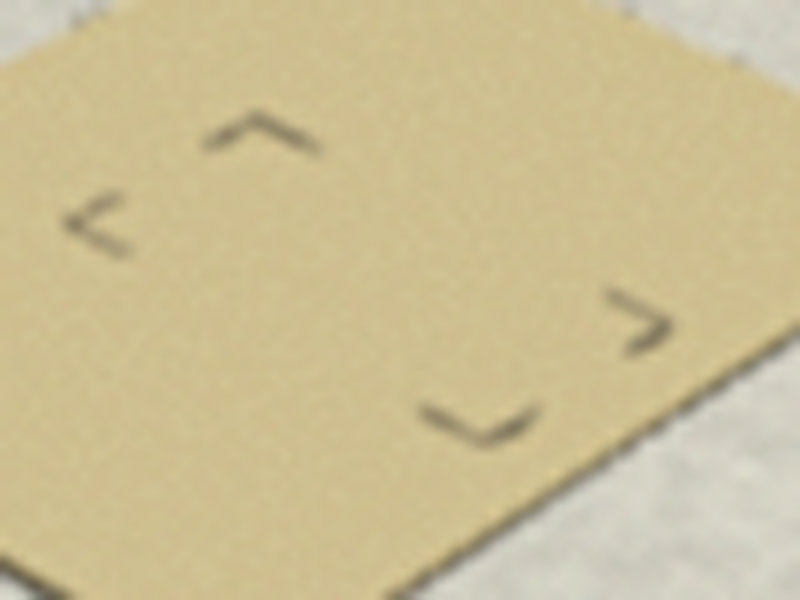

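```bash
cat >> m7.py <<'E'
K=loc(395,155,10,[(65,222),(255,112),(672,325),(485,443)],.004); print("marks",K.round(1).tolist(),K.mean(0))
E
python3 m7.py
```

```text
[[50.0, 31.5], [49.5, -24.5], [-49.7, -18.4], [-45.7, 33.2]] [1.00715481 5.4647129 ]
-1.0490672192595247
-3.5300561661777374
marks [[55.9, 29.8], [56.6, -34.8], [-51.5, -32.1], [-50.8, 30.6]] [ 2.51790331 -1.63203719]
```

Request:
{"api": "carry_out", "payload": {
  "series": [
    [0, 0, -10, 0, 0, 0, -0.5],
    [-5, 0, -30, 0, 0, 0, -0.5],
    [-25, 0, -55, 0, 0, 1, -0.5],
    [-60, 0, -75, 0, 0, 2, -0.5],
    [-105, 0, -79, 0, 0, 3, -0.5],
    [-150, 0, -79, 0, 0, 4, -0.5],
    [-195, 0, -79, 0, 0, 5, -0.5],
    [-240, 0, -79, 0, 0, 6, -0.5]
  ]
}}

```text
time: 17.88
position: [0.4704, -0.2418, 0.0598]
tool_rot: [0.78, 0.626, -0.001, 0.001]
ft_force: [1.2, -0.6, -3.5]
grip_width: 0.04
```

Run:
```python
from h import *
a=np.radians(-12); u=np.array([np.cos(a),np.sin(a)]);v=np.array([-u[1],u[0]]); M=np.array([.4786,-.2388])
p=M-.072*v; to((p[0],p[1],.06),-12)
```

```text
shift [-67.3, 8.0, -0.1] rot [0.1, 0.1, -0.5] t 17.88 pos [ 0.4704 -0.2418  0.0598] w 0.04 F [ 1.2 -0.6 -3.5]
```

Request:
{"api": "carry_out", "payload": {
  "series": [
    [-30, 3, 0, 0, 0, 0, -0.5],
    [-58, 7, 0, 0, 0, 0, -0.5],
    [-67, 8, 5, 0, 0, 0, -0.5],
    [-67, 8, 20, 0, 0, 0, -0.5],
    [-67, 8, 40, 0, 0, 0, -0.5],
    [-67, 8, 58, 0, 0, 0, -0.5],
    [-67, 8, 70, 0, 0, 0, -0.5],
    [-67, 8, 74, 0, 0, 0, -0.5]
  ]
}}

```text
time: 18.88
position: [0.4634, -0.3082, -0.0152]
tool_rot: [0.78, 0.626, -0.001, 0.0]
ft_force: [-0.1, 0.8, -3.5]
grip_width: 0.0399
```

Run:
```python
from h import *
import h
o=robot.get_obs(); to((o["position"][0],o["position"][1],-.016),-12)
s=robot.camera("side"); h.BR=1.5; crop(s,395,130,120,90,6.5,"s14")
```

```text
shift [0.0, 0.0, 0.8] rot [-0.0, 0.1, -0.4] t 18.88 pos [ 0.4634 -0.3082 -0.0152] w 0.0399 F [-0.1  0.8 -3.5]
```

View pics/s14.png

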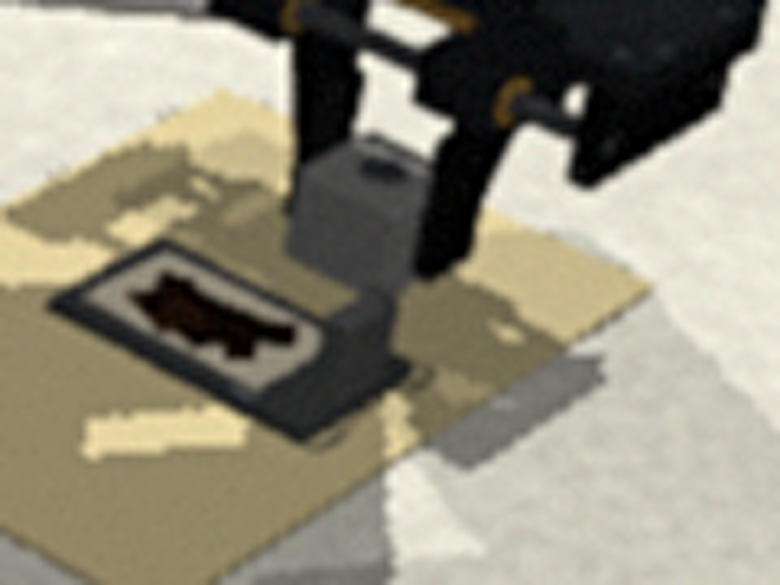

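Request:
{"api": "carry_out", "payload": {
  "series": [
    [0, 0, 0.5, 0, 0, 0, -0.5],
    [0, 0, 1, 0, 0, 0, -0.5],
    [0, 0, 1.2, 0, 0, 0, -0.5],
    [0, 0, 1.2, 0, 0, 0, -0.2],
    [0, 0, 1.2, 0, 0, 0, 0.1],
    [0, 0, 1, 0, 0, 0, 0.3],
    [0, 0, 0, 0, 0, 0, 0.3],
    [0, 0, -20, 0, 0, 0, 0.3]
  ]
}}

```text
time: 19.92
position: [0.4628, -0.3078, 0.0043]
tool_rot: [0.78, 0.626, -0.001, -0.001]
ft_force: [0.8, 0.8, 0.5]
grip_width: 0.056
```

Run:
```python
from h import *
to((.4634,-.308,.09),-12)
to((.677,-.2057,.07),-12)
```

```text
shift [-0.1, 0.5, -85.7] rot [-0.1, 0.0, -0.4] t 19.93 pos [ 0.4628 -0.3078  0.0043] w 0.056 F [0.8 0.8 0.5]
shift [145.8, 187.0, -66.2] rot [-0.1, 0.0, -0.4] t 19.93 pos [ 0.4628 -0.3078  0.0043] w 0.056 F [0.8 0.8 0.5]
```

Request:
{"api": "carry_out", "payload": {
  "series": [
    [0, 0, -30, 0, 0, 0, 0.5],
    [10, 15, -60, 0, 0, 0, 0.5],
    [35, 50, -75, 0, 0, 0, 0.5],
    [70, 90, -75, 0, 0, 0, 0.5],
    [105, 135, -75, 0, 0, 0, 0.5],
    [135, 172, -70, 0, 0, 0, 0.5],
    [146, 187, -66, 0, 0, 0, 0.5],
    [146, 187, -66, 0, 0, 0, 0.5]
  ]
}}

```text
time: 20.92
position: [0.6776, -0.2043, 0.0693]
tool_rot: [0.779, 0.627, -0.001, -0.001]
ft_force: [-0.4, -0.2, -0.3]
grip_width: 0.0653
```

Run:
```python
from h import *
import h
to((.677,-.2057,-.020),-12)
w=robot.camera("wrist"); h.BR=1.5; crop(w,180,130,280,150,2.8,"w15")
t=robot.camera("top"); h.BR=1.8; crop(t,355,130,165,185,3.2,"t15")
s=robot.camera("side"); h.BR=1.5; crop(s,300,120,220,110,3.5,"s15")
```

```text
shift [-1.5, -0.1, 89.3] rot [-0.2, 0.0, -0.3] t 20.93 pos [ 0.6776 -0.2043  0.0693] w 0.0653 F [-0.4 -0.2 -0.3]
```

View pics/w15.png

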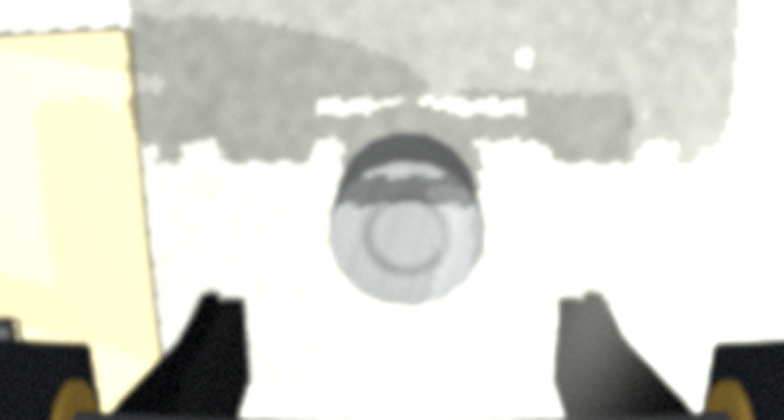

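View pics/t15.png

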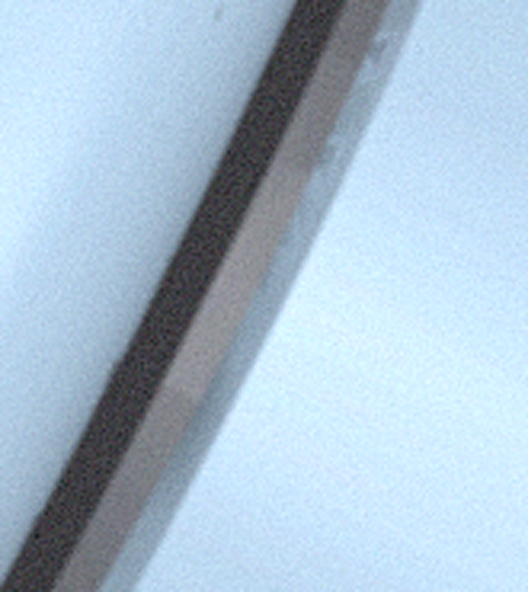

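View pics/s15.png

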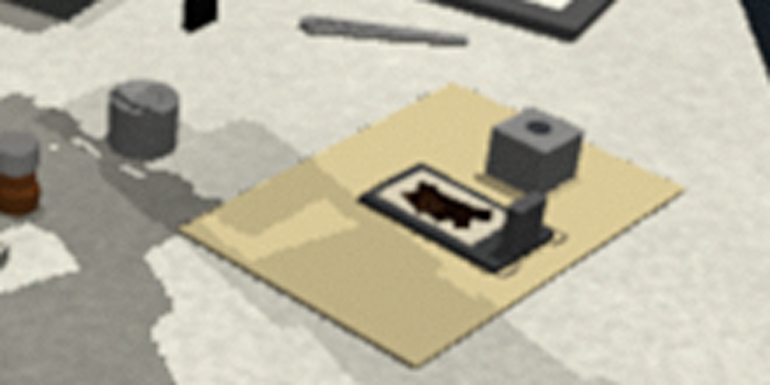

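Round weight sits centred between the fingers at (407,237), just as the square weight did. Descend and grip.

Request:
{"api": "carry_out", "payload": {
  "series": [
    [-0.5, 0, 15, 0, 0, 0, 0.5],
    [-0.5, 0, 35, 0, 0, 0, 0.5],
    [-0.5, 0, 55, 0, 0, 0, 0.5],
    [-0.5, 0, 75, 0, 0, 0, 0.5],
    [-0.5, 0, 85, 0, 0, 0, 0.5],
    [-0.5, 0, 89, 0, 0, 0, 0.3],
    [-0.5, 0, 89, 0, 0, 0, 0.2],
    [-0.5, 0, 89, 0, 0, 0, 0.05]
  ]
}}

```text
time: 22.08
position: [0.676, -0.2067, -0.0184]
tool_rot: [0.78, 0.626, -0.001, -0.001]
ft_force: [-0.2, 0.2, 0.1]
grip_width: 0.0494
```

Request:
{"api": "carry_out", "payload": {
  "series": [
    [0, 0, 0, 0, 0, 0, -0.1],
    [0, 0, 0, 0, 0, 0, -0.4],
    [0, 0, 0, 0, 0, 0, -0.4],
    [0, 0, 0, 0, 0, 0, -0.4]
  ],
  "force": 40
}}

```text
time: 22.58
position: [0.6767, -0.2069, -0.0177]
tool_rot: [0.78, 0.626, -0.0, 0.0]
ft_force: [0.4, -0.3, 1.4]
grip_width: 0.0431
```

Run:
```python
from h import *
a=np.radians(-12); u=np.array([np.cos(a),np.sin(a)]);v=np.array([-u[1],u[0]]); M=np.array([.4786,-.2388])
p=M+.080*v; to((p[0],p[1],.05),-12)
```

```text
shift [6.0, -187.3, -67.6] rot [-0.0, 0.0, -0.5] t 22.57 pos [ 0.6767 -0.2069 -0.0177] w 0.0431 F [ 0.4 -0.3  1.4]
```

Request:
{"api": "carry_out", "payload": {
  "series": [
    [0, 0, -15, 0, 0, 0, -0.4],
    [0, -5, -40, 0, 0, 0, -0.4],
    [1, -25, -62, 0, 0, 0, -0.4],
    [2, -60, -68, 0, 0, 0, -0.4],
    [3, -100, -68, 0, 0, 0, -0.4],
    [5, -140, -68, 0, 0, 0, -0.4],
    [6, -175, -68, 0, 0, 0, -0.4],
    [6, -187, -60, 0, 0, 0, -0.4]
  ]
}}

```text
time: 23.58
position: [0.4923, -0.1591, 0.043]
tool_rot: [0.78, 0.626, -0.001, -0.002]
ft_force: [0.8, -0.5, -2.9]
grip_width: 0.0432
```

Run:
```python
from h import *
import h
a=np.radians(-12); u=np.array([np.cos(a),np.sin(a)]);v=np.array([-u[1],u[0]]); M=np.array([.4786,-.2388])
p=M+.080*v; to((p[0],p[1],-.013),-12)
s=robot.camera("side"); h.BR=1.5; crop(s,300,100,220,130,3.5,"s16")
```

```text
shift [-0.7, 3.4, 56.0] rot [-0.2, -0.0, -0.5] t 23.57 pos [ 0.4923 -0.1591  0.043 ] w 0.0432 F [ 0.8 -0.5 -2.9]
```

View pics/s16.png

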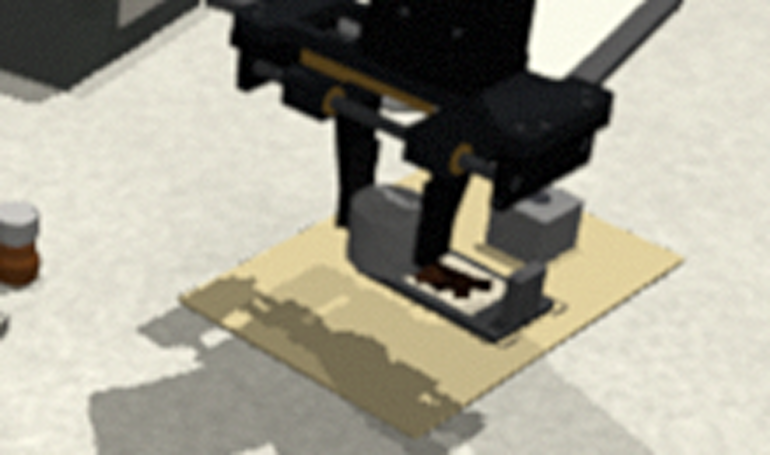

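Request:
{"api": "carry_out", "payload": {
  "series": [
    [0, 3, 10, 0, 0, 0, -0.4],
    [0, 3, 25, 0, 0, 0, -0.4],
    [0, 3, 40, 0, 0, 0, -0.4],
    [0, 3, 49, 0, 0, 0, -0.4],
    [0, 3, 53, 0, 0, 0, -0.4],
    [0, 3, 55, 0, 0, 0, -0.4],
    [0, 3, 55, 0, 0, 0, -0.4]
  ]
}}

```text
time: 24.5
position: [0.4934, -0.1591, -0.013]
tool_rot: [0.78, 0.626, -0.002, -0.003]
ft_force: [-0.4, 0.3, -3.0]
grip_width: 0.0431
```

Run:
```python
from h import *
import h
o=robot.get_obs(); to((o["position"][0],o["position"][1],-.0137),-12)
s=robot.camera("side"); h.BR=1.5; crop(s,360,120,140,105,5.5,"s17")
```

```text
shift [-0.0, 0.0, 0.7] rot [-0.4, -0.0, -0.5] t 24.5 pos [ 0.4934 -0.1591 -0.013 ] w 0.0431 F [-0.4  0.3 -3. ]
```

View pics/s17.png

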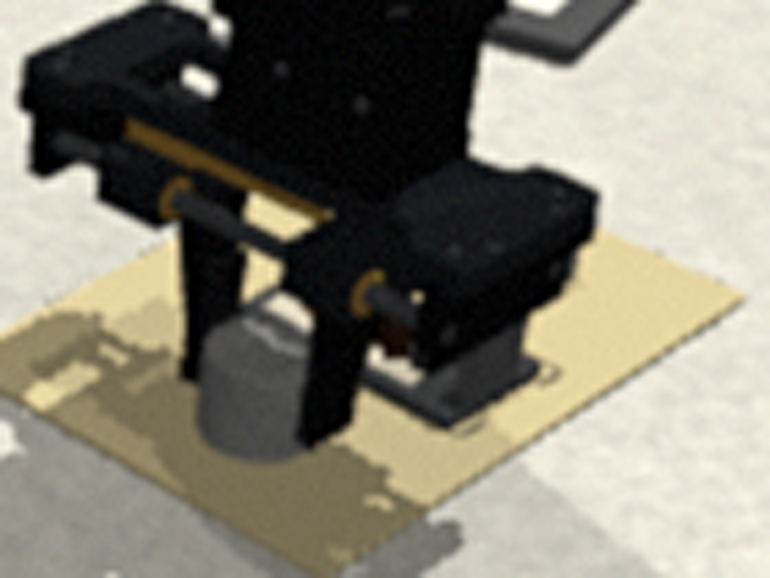

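Request:
{"api": "carry_out", "payload": {
  "series": [
    [0, 0, 0.7, 0, 0, 0, -0.4],
    [0, 0, 1.3, 0, 0, 0, -0.4],
    [0, 0, 1.3, 0, 0, 0, -0.2],
    [0, 0, 1.3, 0, 0, 0, 0],
    [0, 0, 1.3, 0, 0, 0, 0.2],
    [0, 0, 0, 0, 0, 0, 0.4],
    [0, 0, -10, 0, 0, 0, 0.4],
    [0, 0, -30, 0, 0, 0, 0.4]
  ]
}}

```text
time: 25.55
position: [0.4932, -0.159, 0.0174]
tool_rot: [0.78, 0.626, -0.002, -0.004]
ft_force: [-0.2, 0.0, 0.5]
grip_width: 0.0601
```

Run:
```python
from h import *
o=robot.get_obs()
to((o["position"][0],o["position"][1],.07),-12)
to((.672,-.0075,.05),6.5)
to((.672,-.0075,.05),96.5)
```

```text
shift [0.1, -0.4, -52.6] rot [-0.5, -0.1, -0.5] t 25.55 pos [ 0.4932 -0.159   0.0174] w 0.0601 F [-0.2  0.   0.5]
shift [186.6, 141.5, -33.6] rot [-0.5, -0.1, -19.0] t 25.55 pos [ 0.4932 -0.159   0.0174] w 0.0601 F [-0.2  0.   0.5]
shift [186.6, 141.5, -33.6] rot [-0.4, 0.2, 71.0] t 25.55 pos [ 0.4932 -0.159   0.0174] w 0.0601 F [-0.2  0.   0.5]
```

Request:
{"api": "carry_out", "payload": {
  "series": [
    [0, 0, -35, 0, 0, 0, 0.2],
    [15, 10, -52, -0.5, 0, -2, 0],
    [50, 35, -52, -0.5, 0, -5, -0.2],
    [90, 65, -50, -0.5, 0, -9, -0.2],
    [130, 98, -45, -0.5, 0, -13, -0.2],
    [165, 125, -38, -0.5, 0, -17, -0.2],
    [186, 141, -34, -0.5, 0, -19, -0.2],
    [187, 142, -34, -0.5, 0, -19, -0.2]
  ]
}}

```text
time: 26.55
position: [0.6734, -0.0058, 0.0506]
tool_rot: [0.665, 0.747, 0.001, -0.0]
ft_force: [0.3, -0.3, 0.0]
grip_width: 0.0347
```

Run:
```python
from h import *
import h
to((.672,-.0075,-.024),6.5)
w=robot.camera("wrist"); h.BR=1.5; crop(w,180,100,280,180,2.8,"w18")
s=robot.camera("side"); crop(s,240,100,260,140,3,"s18")
t=robot.camera("top"); crop(t,355,130,165,185,3.2,"t18")
```

```text
shift [-1.7, -1.8, 74.6] rot [0.1, -0.1, 0.1] t 26.55 pos [ 0.6734 -0.0058  0.0506] w 0.0347 F [ 0.3 -0.3  0. ]
```

View pics/w18.png

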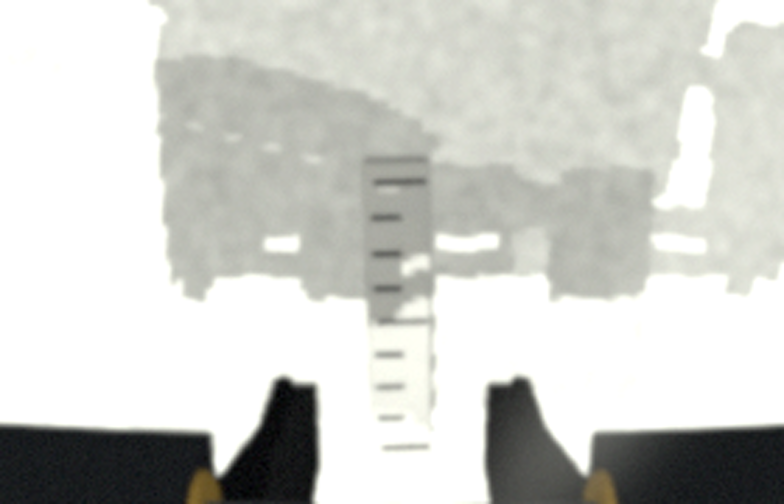

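View pics/s18.png

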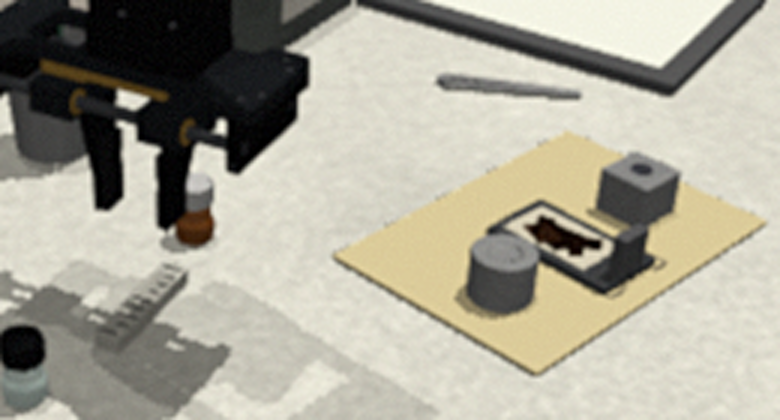

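View pics/t18.png

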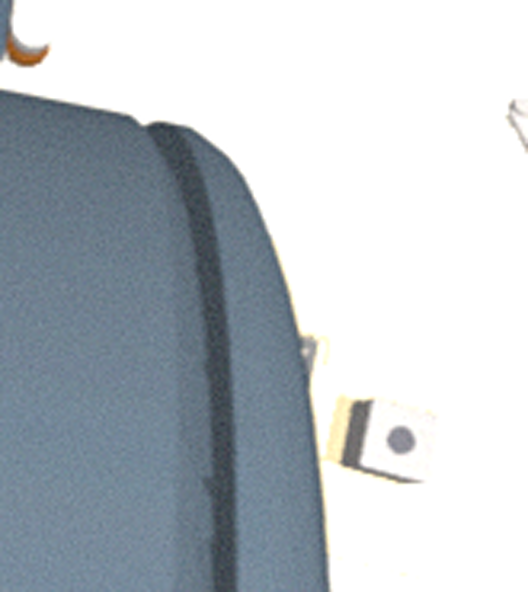

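Request:
{"api": "carry_out", "payload": {
  "series": [
    [-1.5, -1.5, 20, 0, 0, 0, -0.2],
    [-1.5, -1.5, 40, 0, 0, 0, -0.2],
    [-1.5, -1.5, 58, 0, 0, 0, -0.2],
    [-1.5, -1.5, 68, 0, 0, 0, -0.2],
    [-1.5, -1.5, 72, 0, 0, 0, -0.2],
    [-1.5, -1.5, 74, 0, 0, 0, -0.2],
    [-1.5, -1.5, 74, 0, 0, 0, -0.2]
  ]
}}

```text
time: 27.58
position: [0.6706, -0.0093, -0.0229]
tool_rot: [0.666, 0.746, 0.001, -0.0]
ft_force: [0.9, 0.6, 0.3]
grip_width: 0.0348
```

Run:
```python
from h import *
import h
to((.672,-.0075,-.024),6.5)
s=robot.camera("side"); h.BR=1.8; crop(s,240,140,100,75,8,"s19")
```

```text
shift [1.6, 1.6, 1.1] rot [0.1, -0.1, -0.0] t 27.57 pos [ 0.6706 -0.0093 -0.0229] w 0.0348 F [0.9 0.6 0.3]
```

View pics/s19.png

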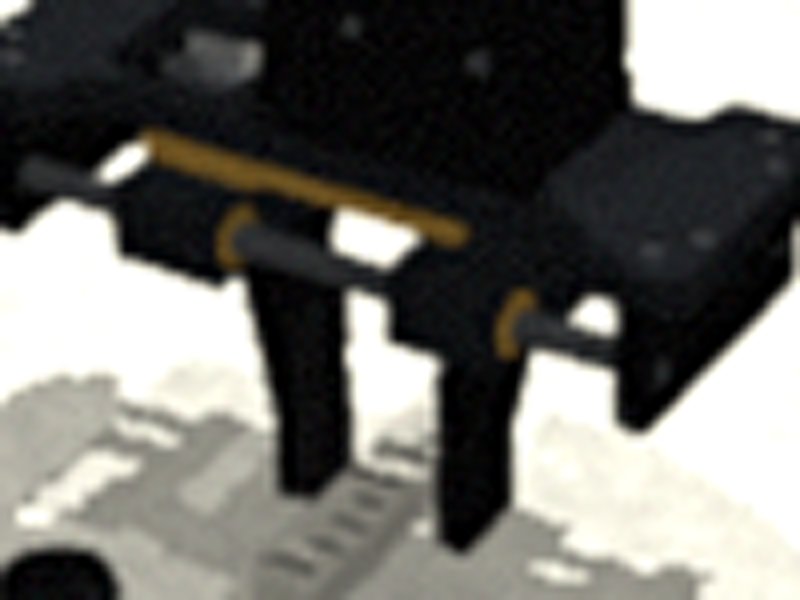

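Request:
{"api": "carry_out", "payload": {
  "series": [
    [1, 1.5, 0, 0, 0, 0, -0.2],
    [1, 1.5, 1, 0, 0, 0, -0.35],
    [1, 1.5, 1, 0, 0, 0, -0.5],
    [1, 1.5, 1, 0, 0, 0, -0.8],
    [1, 1.5, 1, 0, 0, 0, -0.8],
    [1, 1.5, 1, 0, 0, 0, -0.8]
  ],
  "force": 20
}}

```text
time: 28.38
position: [0.6721, -0.0081, -0.0237]
tool_rot: [0.666, 0.746, 0.001, -0.0]
ft_force: [0.3, 0.4, -0.5]
grip_width: 0.0178
```

Run:
```python
from h import *
a=np.radians(-12.5); u=np.array([np.cos(a),np.sin(a)]);v=np.array([-u[1],u[0]]); M=np.array([.4786,-.2388])
p=M+.084*u+.004*v; to((p[0],p[1],.05),-12.5)
```

```text
shift [-230.8, -137.5, -74.3] rot [0.1, -0.1, 19.0] t 28.38 pos [ 0.6721 -0.0081 -0.0237] w 0.0178 F [ 0.3  0.4 -0.5]
```

Request:
{"api": "carry_out", "payload": {
  "series": [
    [0, 0, -15, 0, 0, 0, -0.8],
    [0, 0, -45, 0, 0, 0, -0.8],
    [-15, -10, -72, 0, 0, 2, -0.8],
    [-50, -30, -76, 0, 0, 5, -0.8],
    [-95, -57, -76, 0, 0, 8, -0.8],
    [-140, -84, -76, 0, 0, 12, -0.8],
    [-185, -111, -76, 0, 0, 16, -0.8],
    [-222, -132, -75, 0, 0, 19, -0.8]
  ]
}}

```text
time: 29.38
position: [0.5653, -0.2459, 0.052]
tool_rot: [0.781, 0.625, 0.001, 0.0]
ft_force: [0.0, -0.4, -0.3]
grip_width: 0.0177
```

Run:
```python
from h import *
import h
a=np.radians(-12.5); u=np.array([np.cos(a),np.sin(a)]);v=np.array([-u[1],u[0]]); M=np.array([.4786,-.2388])
p=M+.084*u+.004*v; to((p[0],p[1],-.0197),-12.5)
s=robot.camera("side"); h.BR=1.5; crop(s,360,90,160,120,5,"s20")
```

```text
shift [-8.0, -2.3, 71.6] rot [0.1, -0.1, -0.2] t 29.38 pos [ 0.5653 -0.2459  0.052 ] w 0.0177 F [ 0.  -0.4 -0.3]
```

View pics/s20.png

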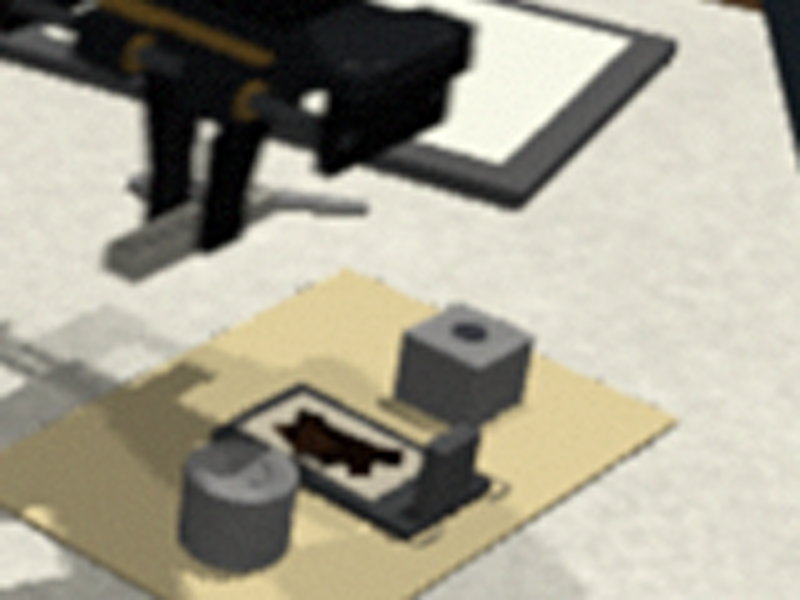

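Request:
{"api": "carry_out", "payload": {
  "series": [
    [-8, -2, 10, 0, 0, 0, -0.8],
    [-8, -2, 25, 0, 0, 0, -0.8],
    [-8, -2, 42, 0, 0, 0, -0.8],
    [-8, -2, 57, 0, 0, 0, -0.8],
    [-8, -2, 66, 0, 0, 0, -0.8],
    [-8, -2, 70, 0, 0, 0, -0.8],
    [-8, -2, 71, 0, 0, 0, -0.8],
    [-8, -2, 71, 0, 0, 0, -0.8]
  ]
}}

```text
time: 30.42
position: [0.5605, -0.2589, -0.0188]
tool_rot: [0.782, 0.623, 0.0, 0.002]
ft_force: [0.1, 0.3, -0.9]
grip_width: 0.018
```

Run:
```python
from h import *
import h
o=robot.get_obs(); to((o["position"][0],o["position"][1],-.0197),-12.5)
s=robot.camera("side"); h.BR=1.5; crop(s,360,110,160,110,5,"s21")
```

```text
shift [0.0, -0.0, 0.9] rot [0.2, 0.1, -0.4] t 30.43 pos [ 0.5605 -0.2589 -0.0188] w 0.018 F [ 0.1  0.3 -0.9]
```

View pics/s21.png

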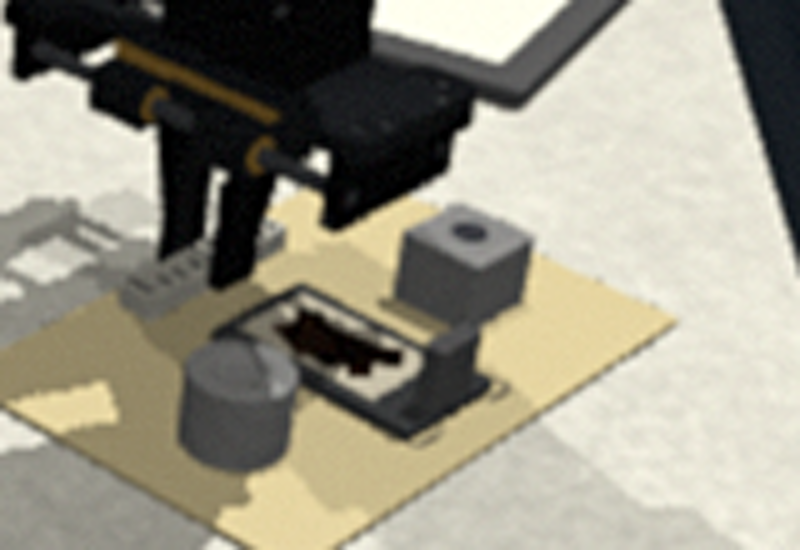

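Request:
{"api": "carry_out", "payload": {
  "series": [
    [2, 0, 0, 0, 0, 0, -0.8],
    [4, 0, 0.5, 0, 0, 0, -0.8],
    [4, 0, 1.2, 0, 0, 0, -0.8],
    [4, 0, 1.2, 0, 0, 0, -0.6],
    [4, 0, 1.2, 0, 0, 0, -0.4],
    [4, 0, 1, 0, 0, 0, -0.3],
    [4, 0, -5, 0, 0, 0, -0.2],
    [4, 0, -30, 0, 0, 0, -0.2]
  ]
}}

```text
time: 31.48
position: [0.5602, -0.2543, 0.0105]
tool_rot: [0.782, 0.623, -0.0, 0.0]
ft_force: [-0.4, 0.2, 0.2]
grip_width: 0.034
```

Run:
```python
from h import *
to((.6,-.05,.1),0)
to((.6671,.2099,.08),0)
```

```text
shift [207.9, -6.8, -89.7] rot [-0.0, 0.1, -12.9] t 31.48 pos [ 0.5602 -0.2543  0.0105] w 0.034 F [-0.4  0.2  0.2]
shift [476.3, 0.6, -70.0] rot [-0.0, 0.1, -12.9] t 31.48 pos [ 0.5602 -0.2543  0.0105] w 0.034 F [-0.4  0.2  0.2]
```

Request:
{"api": "carry_out", "payload": {
  "series": [
    [0, 0, -40, 0, 0, 0, -0.2],
    [20, 0, -75, 0, 0, -2, 0],
    [60, 0, -85, 0, 0, -4, 0.4],
    [115, 0, -85, 0, 0, -6, 0.4],
    [170, 0, -85, 0, 0, -8, 0.4],
    [225, 0, -85, 0, 0, -10, 0.4],
    [280, 0, -85, 0, 0, -12, 0.4],
    [335, 0, -85, 0, 0, -13, 0.4]
  ]
}}

```text
time: 32.48
position: [0.6354, 0.0741, 0.0957]
tool_rot: [0.706, 0.708, -0.0, 0.001]
ft_force: [1.6, -0.5, 0.0]
grip_width: 0.0608
```

Run:
```python
from h import *
import h
to((.6671,.2099,.06),0)
s=robot.camera("side"); h.BR=1.5; crop(s,340,110,160,110,5,"s22")
t=robot.camera("top"); crop(t,355,185,165,130,4.8,"t22")
np.save("t22.npy",t,allow_pickle=True)
```

```text
shift [135.8, 32.0, 35.5] rot [0.0, 0.1, 0.1] t 32.48 pos [0.6354 0.0741 0.0957] w 0.0608 F [ 1.6 -0.5  0. ]
```

View pics/t22.png

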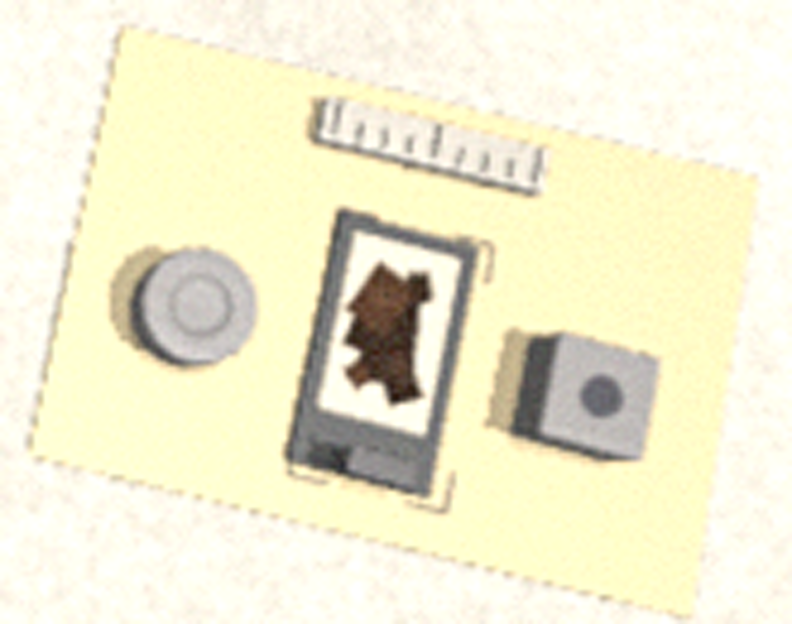

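View pics/s22.png

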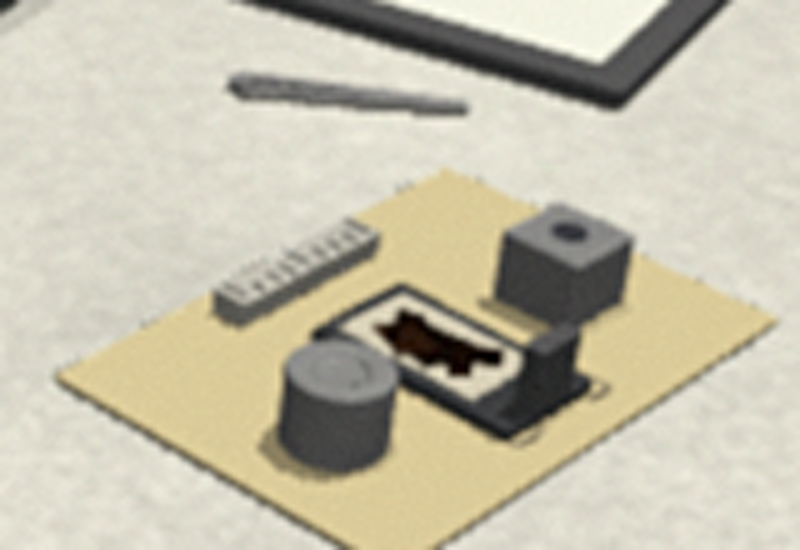

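Clear top view: everything sits in place on the board. I'll measure all of it in the carrier's frame.

```bash
cat > m8.py <<'E'
from h import *
c=np.load("t22.npy",allow_pickle=True).item()
def W(pts,z): return onz(c,[(355+(p+.5)/4.8-.5,185+(q+.5)/4.8-.5) for p,q in pts],z)
pl=W([(338,207),(478,240),(430,497),(288,460)],.010)
C=pl.mean(0); fx=pl[0]+pl[1]-pl[2]-pl[3]; a=np.arctan2(fx[1],fx[0])
print("carrier",C,np.degrees(a),"mount off",C-[.4786,-.2388])
u=np.array([np.cos(a),np.sin(a)]);v=np.array([-u[1],u[0]])
L=lambda w:((w-C)@np.c_[u,v]*1000).round(1)
win=W([(352,228),(470,258),(425,438),(320,408)],.010); print("window",L(win.mean(0)))
px=c["pixels"].astype(int); m=np.zeros(px.shape[:2],bool); sl=(slice(238,272),slice(424,448)); 
m[sl]=((px[:,:,0]-px[:,:,2]>12)&(px.sum(2)<210))[sl]; ys,xs=np.nonzero(m)
x0,y0,w,h_=cv2.boundingRect(m.astype(np.uint8)); print(len(xs),"frag cent",L(onz(c,[(xs.mean(),ys.mean())],.01)[0]))
hu=W([(385,263),(433,283),(415,403),(345,372)],.010); print("frag ext",L(hu).tolist())
print("round",L(W([(201,305)],.038)[0]),"square",L(W([(606,396)],.038)[0]), L(W([(567,333),(660,357),(642,460),(552,437)],.038).mean(0)))
b=W([(322,98),(548,150),(538,190),(315,140)],.016); d=b[0]+b[3]-b[1]-b[2]
print("bar",L(b.mean(0)),"ang rel",np.degrees(np.arctan2(-d[0],d[1])-a))
p=C+.008*u; print("loupe target",p)
E
python3 m8.py
```

```text
carrier [ 0.48080412 -0.23395801] -12.491102527636539 mount off [0.00220412 0.00484199]
window [ 7.3 -1.8]
304 frag cent [7.4 0.3]
frag ext [[33.0, 5.8], [29.9, -13.9], [-17.2, -15.6], [-12.1, 12.9]]
round [-3.7 77.2] square [ -0.3 -76.4] [ -0.6 -76.2]
bar [82.1 -1.3] ang rel 0.9465384584295926
loupe target [ 0.48861475 -0.23568832]
```

All good within ±4 mm. Now the loupe.

Request:
{"api": "carry_out", "payload": {
  "series": [
    [40, 9, 0, 0, 0, 0, 0.4],
    [85, 20, 5, 0, 0, 0, 0.4],
    [120, 28, 15, 0, 0, 0, 0.4],
    [134, 32, 20, 0, 0, 0, 0.4],
    [136, 32, 20, 0, 0, 0, 0.4],
    [136, 32, 20, 0, 0, 0, 0.4]
  ]
}}

```text
time: 33.33
position: [0.6666, 0.2129, 0.076]
tool_rot: [0.705, 0.71, 0.0, 0.0]
ft_force: [1.2, -0.3, -0.2]
grip_width: 0.0607
```

Run:
```python
from h import *
import h
to((.6671,.2099,-.01),0)
w=robot.camera("wrist"); h.BR=1.5; crop(w,180,100,280,180,2.8,"w23")
s=robot.camera("side"); h.BR=2; crop(s,140,150,150,140,4,"s23")
```

```text
shift [-3.0, 0.4, 86.1] rot [0.1, -0.0, 0.4] t 33.33 pos [0.6666 0.2129 0.076 ] w 0.0607 F [ 1.2 -0.3 -0.2]
```

View pics/w23.png

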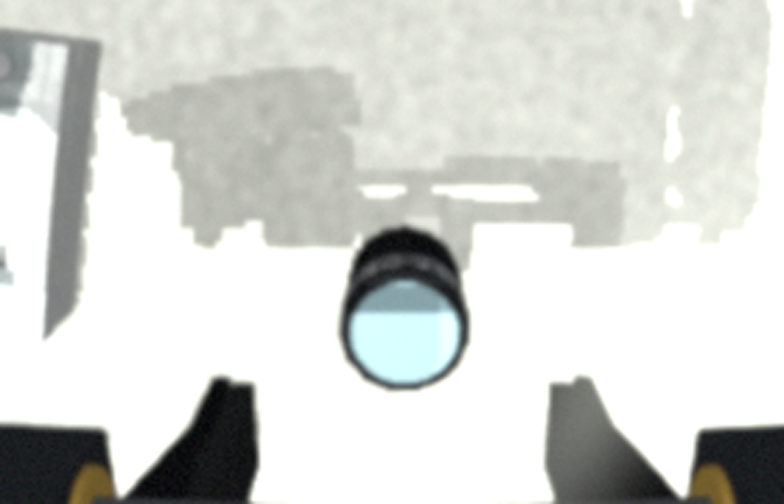

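View pics/s23.png

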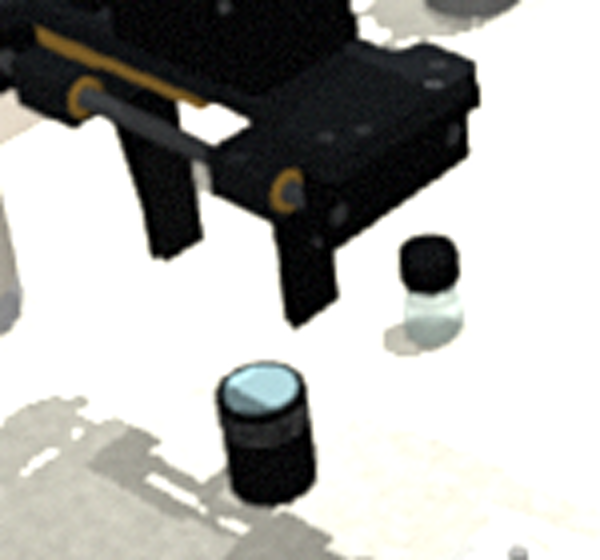

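Request:
{"api": "carry_out", "payload": {
  "series": [
    [-2, 0, 15, 0, 0, 0, 0.4],
    [-2.5, 0, 35, 0, 0, 0, 0.4],
    [-2.5, 0, 55, 0, 0, 0, 0.4],
    [-2.5, 0, 72, 0, 0, 0, 0.3],
    [-2.5, 0, 82, 0, 0, 0, 0.2],
    [-2.5, 0, 86, 0, 0, 0, 0],
    [-2.5, 0, 86, 0, 0, 0, -0.1],
    [-2.5, 0, 86, 0, 0, 0, -0.1]
  ],
  "force": 15
}}

```text
time: 34.42
position: [0.6677, 0.2104, -0.0089]
tool_rot: [0.705, 0.709, 0.001, 0.001]
ft_force: [-0.0, -0.2, 0.1]
grip_width: 0.04
```

Request:
{"api": "carry_out", "payload": {
  "series": [
    [0, 0, 0, 0, 0, 0, -0.2],
    [0, 0, 0, 0, 0, 0, -0.4],
    [0, 0, 0, 0, 0, 0, -0.5],
    [0, 0, 0, 0, 0, 0, -0.5]
  ]
}}

```text
time: 34.92
position: [0.6682, 0.2105, -0.0082]
tool_rot: [0.705, 0.709, 0.002, 0.001]
ft_force: [-1.2, 0.8, 4.8]
grip_width: 0.0357
```

Run:
```python
from h import *
import h
to((.54,0,.08),-6)
to((.4886,-.2357,.06),-12)
s=robot.camera("side"); h.BR=2; crop(s,140,150,150,140,4,"s24")
```

```text
shift [-209.6, -129.1, -88.9] rot [0.3, -0.1, 6.4] t 34.92 pos [ 0.6682  0.2105 -0.0082] w 0.0357 F [-1.2  0.8  4.8]
shift [-445.0, -182.1, -69.3] rot [0.2, -0.1, 12.4] t 34.92 pos [ 0.6682  0.2105 -0.0082] w 0.0357 F [-1.2  0.8  4.8]
```

View pics/s24.png

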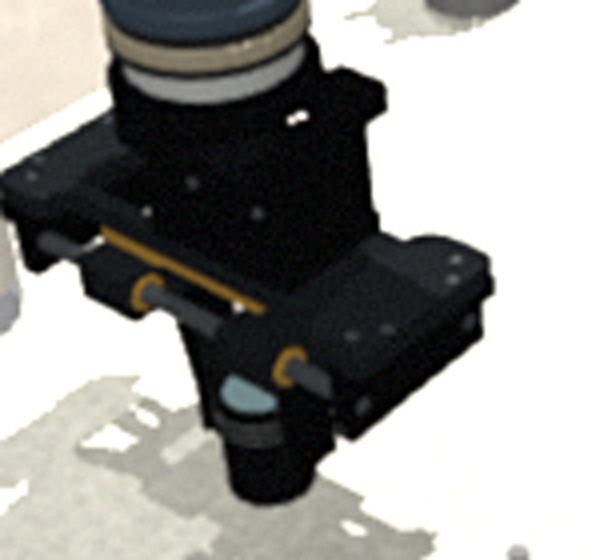

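Request:
{"api": "carry_out", "payload": {
  "series": [
    [0, 0, -15, 0, 0, 0, -0.5],
    [0, 0, -45, 0, 0, 0, -0.5],
    [-10, -6, -75, 0, 0, 0, -0.5],
    [-40, -24, -88, 0, 0, 1, -0.5],
    [-80, -48, -89, 0, 0, 2, -0.5],
    [-125, -72, -89, 0, 0, 4, -0.5],
    [-170, -95, -89, 0, 0, 5, -0.5],
    [-215, -120, -89, 0, 0, 6, -0.5]
  ]
}}

```text
time: 35.98
position: [0.5487, -0.0067, 0.0808]
tool_rot: [0.741, 0.671, 0.002, 0.002]
ft_force: [0.9, -1.1, -0.0]
grip_width: 0.0352
```

Run:
```python
from h import *
to((.4886,-.2357,.06),-12)
```

```text
shift [-233.8, -37.4, 20.3] rot [0.3, -0.1, 6.4] t 35.98 pos [ 0.5487 -0.0067  0.0808] w 0.0352 F [ 0.9 -1.1 -0. ]
```

Request:
{"api": "carry_out", "payload": {
  "series": [
    [-35, -6, 3, 0, 0, 1, -0.5],
    [-80, -13, 6, 0, 0, 2, -0.5],
    [-125, -20, 10, 0, 0, 4, -0.5],
    [-170, -27, 15, 0, 0, 5, -0.5],
    [-208, -33, 20, 0, 0, 6, -0.5],
    [-230, -37, 20, 0, 0, 6, -0.5],
    [-234, -37, 20, 0, 0, 6, -0.5],
    [-234, -37, 20, 0, 0, 6, -0.5]
  ]
}}

```text
time: 36.98
position: [0.4891, -0.2355, 0.0606]
tool_rot: [0.775, 0.632, 0.002, 0.002]
ft_force: [-1.6, -0.2, -0.9]
grip_width: 0.0354
```

Run:
```python
from h import *
import h
to((.4886,-.2357,.002),-12)
s=robot.camera("side"); h.BR=1.8; crop(s,380,90,130,115,5,"s25")
```

```text
shift [-0.4, -0.8, 58.6] rot [0.3, -0.1, 0.3] t 36.98 pos [ 0.4891 -0.2355  0.0606] w 0.0354 F [-1.6 -0.2 -0.9]
```

View pics/s25.png

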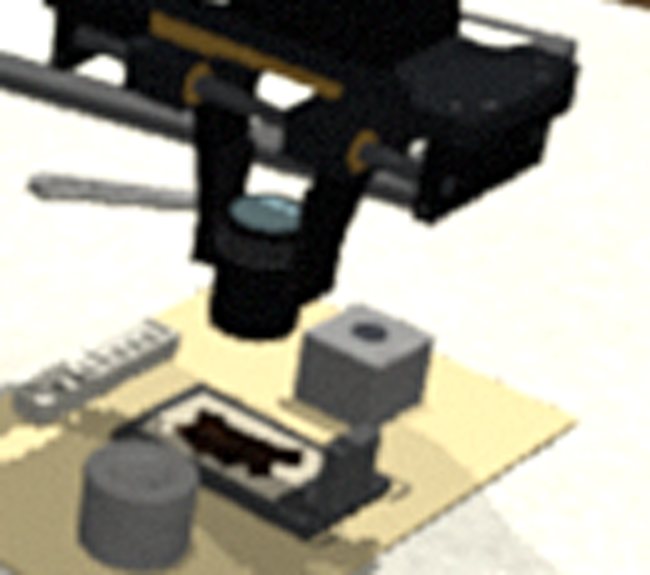

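Request:
{"api": "carry_out", "payload": {
  "series": [
    [0, -1, 10, 0.2, 0, 0, -0.5],
    [0, -1, 22, 0.2, 0, 0, -0.5],
    [0, -1, 34, 0.2, 0, 0, -0.5],
    [0, -1, 44, 0.2, 0, 0, -0.5],
    [0, -1, 51, 0.2, 0, 0, -0.5],
    [0, -1, 55, 0.2, 0, 0, -0.5],
    [0, -1, 56.5, 0.2, 0, 0, -0.5],
    [0, -1, 56.5, 0.2, 0, 0, -0.5]
  ]
}}

```text
time: 38.02
position: [0.4885, -0.2349, 0.0042]
tool_rot: [0.775, 0.632, 0.001, 0.0]
ft_force: [0.2, -0.4, -0.7]
grip_width: 0.0352
```

Run:
```python
from h import *
import h
to((.4886,-.2357,.002),-12)
s=robot.camera("side"); h.BR=2; crop(s,380,110,130,100,6,"s26")
```

```text
shift [-0.8, 0.2, 2.2] rot [0.1, -0.1, 0.4] t 38.02 pos [ 0.4885 -0.2349  0.0042] w 0.0352 F [ 0.2 -0.4 -0.7]
```

View pics/s26.png

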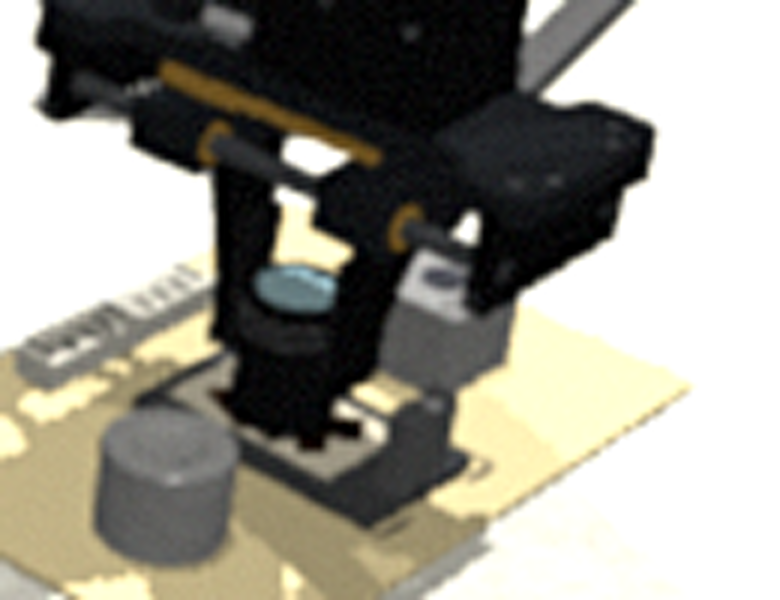

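Request:
{"api": "carry_out", "payload": {
  "series": [
    [0, 0, 0.6, 0, 0, 0, -0.5],
    [0, 0, 1.2, 0, 0, 0, -0.5],
    [0, 0, 1.8, 0, 0, 0, -0.5],
    [0, 0, 1.8, 0, 0, 0, -0.5]
  ]
}}

```text
time: 38.58
position: [0.4885, -0.2349, 0.0024]
tool_rot: [0.775, 0.632, 0.001, 0.0]
ft_force: [-0.9, -0.4, -0.7]
grip_width: 0.0355
```

Request:
{"api": "carry_out", "payload": {
  "series": [
    [0, 0, 0.5, 0, 0, 0, -0.5],
    [0, 0, 1, 0, 0, 0, -0.5],
    [0, 0, 1, 0, 0, 0, -0.5]
  ]
}}

```text
time: 38.95
position: [0.4886, -0.2349, 0.0018]
tool_rot: [0.775, 0.632, 0.001, 0.0]
ft_force: [-1.2, 0.2, 4.0]
grip_width: 0.0361
```

Contact (4 N upward). Releasing gently.

Request:
{"api": "carry_out", "payload": {
  "series": [
    [0, 0, 0, 0, 0, 0, -0.2],
    [0, 0, 0, 0, 0, 0, -0.1],
    [0, 0, 0, 0, 0, 0, 0],
    [0, 0, 0, 0, 0, 0, 0],
    [0, 0, -8, 0, 0, 0, 0],
    [0, 0, -25, 0, 0, 0, 0],
    [0, 0, -50, 0, 0, 0, 0],
    [0, 0, -90, 0, 0, 0, 0]
  ]
}}

```text
time: 39.95
position: [0.4877, -0.2346, 0.093]
tool_rot: [0.775, 0.632, 0.001, -0.0]
ft_force: [-0.4, -0.1, -0.5]
grip_width: 0.0432
```

Run:
```python
from h import *
import h
to((.45,.15,.12),-12)
s=robot.camera("side"); h.BR=2; crop(s,350,110,160,110,5,"s27")
```

```text
shift [369.2, -114.4, -26.3] rot [0.1, -0.1, 0.4] t 39.95 pos [ 0.4877 -0.2346  0.093 ] w 0.0432 F [-0.4 -0.1 -0.5]
```

View pics/s27.png

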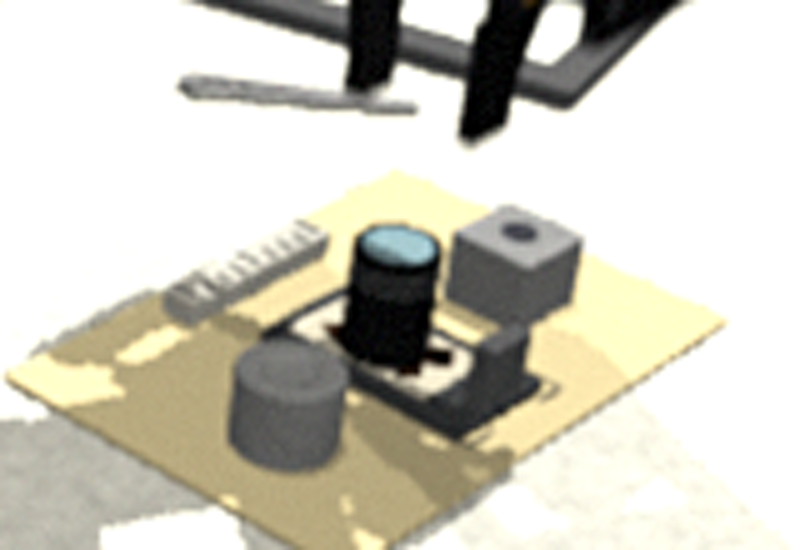

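Loupe stands upright on the carrier. I'll move the arm away for a final top check.

Request:
{"api": "carry_out", "payload": {
  "series": [
    [10, 0, -40, 0, 0, 0, 0],
    [50, -10, -60, 0, 0, 0, 0],
    [100, -25, -60, 0, 0, 0, 0],
    [155, -40, -60, 0, 0, 0, 0],
    [210, -60, -60, 0, 0, 0, 0],
    [265, -80, -60, 0, 0, 0, 0],
    [320, -95, -60, 0, 0, 0, 0],
    [369, -110, -60, 0, 0, 0, 0]
  ]
}}

```text
time: 41.0
position: [0.4567, 0.1491, 0.1577]
tool_rot: [0.775, 0.632, 0.003, 0.005]
ft_force: [0.5, -0.1, -0.5]
grip_width: 0.0434
```

Run:
```python
from h import *
import h
t=robot.camera("top"); h.BR=1.5; crop(t,355,185,165,130,4.8,"t28"); crop(t,180,120,330,200,2.4,"t28b")
np.save("t28.npy",t,allow_pickle=True)
s=robot.camera("side"); crop(s,200,120,320,240,2.4,"s28")
print(robot.get_obs()["time"])
```

```text
41.1
```

View pics/t28.png

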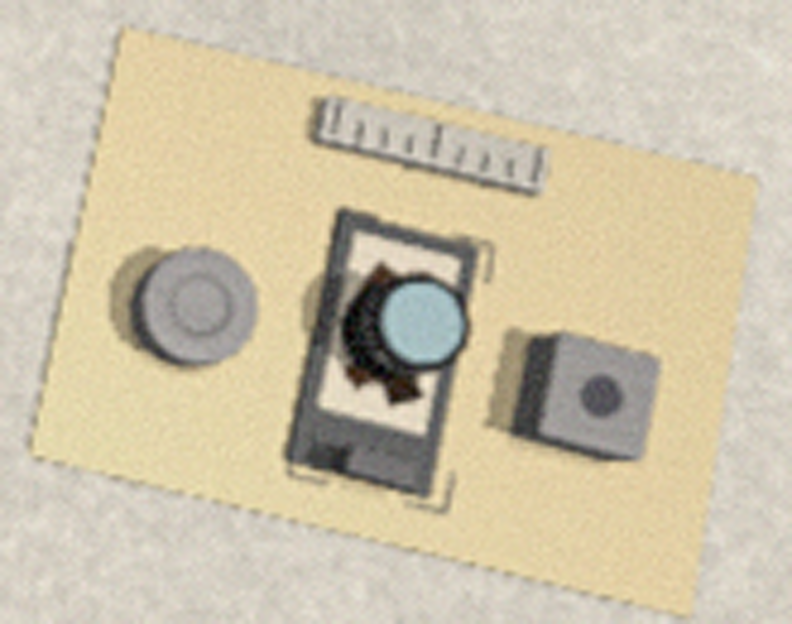

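View pics/s28.png

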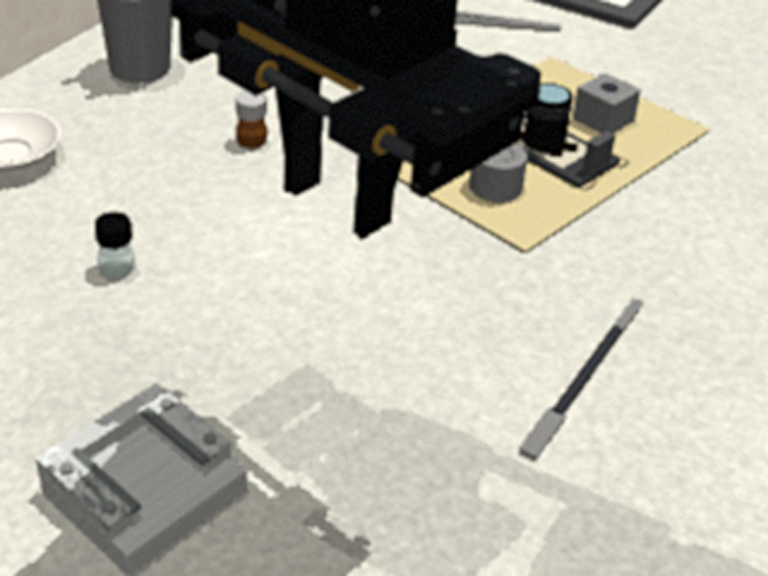

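```bash
sed 's/t22/t28/' m8.py > m9.py; echo 'print("loupe top",L(W([(422,322)],.058)[0]))' >> m9.py; python3 m9.py
```

```text
carrier [ 0.48080412 -0.23395801] -12.491102527636539 mount off [0.00220412 0.00484199]
window [ 7.3 -1.8]
57 frag cent [2.3 1.4]
frag ext [[33.0, 5.8], [29.9, -13.9], [-17.2, -15.6], [-12.1, 12.9]]
round [-3.7 77.2] square [ -0.3 -76.4] [ -0.6 -76.2]
bar [82.1 -1.3] ang rel 0.9465384584295926
loupe target [ 0.48861475 -0.23568832]
loupe top [7.3 1.1]
```

Loupe at (7.3, 1.1) mm in the carrier frame against a target of (8, 0), and everything else is unchanged. Handing in.

```bash
python3 -c "
from rig import robot
print(robot.hand_in())"
```

```text
the job is handed in; nothing more can be done
None
```

The job is done and handed in at about 41 s. I drew the carrier level out of the channel by its tab and laid it inside the corner marks. Then I set the square weight, round weight and scale bar around it, and last stood the loupe over the fragment.

The last top view, taken with the arm clear, shows everything inside its limits:

| Item | Measured | Target |
|---|---|---|
| Carrier, offset from the marks' centre | about 5 mm and 0.5° | within 14 mm and 9° |
| Round weight, carrier frame | (-4, +77) mm | (0, +76) mm |
| Square weight, carrier frame | (0, -76) mm | (0, -76) mm |
| Scale bar, carrier frame | (82, -1) mm, 1° off parallel | (84, 0) mm |
| Loupe, carrier frame | (7, 1) mm, upright | (8, 0) mm |

In the last side view both vials stood upright. I did not measure their final positions, but no move came close to them.

**Disagreements:**
- **Fingertip height:** the reported tool position lies about 29 mm below the visible fingertips. My first closing on the tab therefore passed just above it and touched nothing. I confirmed the offset from two camera views and applied it to every grasp after that.
- **Camera bias:** the side and wrist cameras differed from the top view by about 2–4 mm. I used the top view for the final figures.
- **Last measurement:** for the final check I reused the outline points marked on the earlier top picture, after seeing by eye that the two pictures matched. Only the loupe was newly measured.

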